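# Load the seed jars and lock the covered carriage at the mark

### The job

Move every squat amber seed jar from the crowded rack into the carriage's tray, upright, one to a compartment, leaving the slim tubes in the rack, then set the clear hood over the tray so that it stands flat on the deck. After that swing the clamp lever right up to free the carriage, slide the carriage until its pointer lines up with the brass mark to within a few millimetres, and fold the lever fully down again to lock it there. Keep the carriage clamped until the hood is on, and leave the tubes, cup and bottle where they are.

Things in the scene. Friction and masses are not known exactly. Their poses are not given: they have to be found in the camera images.
- rack: aluminium rack lying flat on the bench, fixed: six open square cells in one row along its x axis, centres 38 mm apart at x = -95, -57, -19, 19, 57, 95 mm; 231 x 41 mm, walls 3 mm thick and 14 mm high, floor 3 mm thick. Origin: centre of its underside. Jars and tubes stand in the cells in any order; along the row there is no room for fingers between neighbours, across the row (its y) it is free
- jar1_center (a point): squat amber glass seed jar 1 with a white cap, round, 30 mm across and 50 mm tall, 35 g; may be absent. The point is its centre, 25 mm above its foot; z is its axis
- jar2_center (a point): squat amber glass seed jar 2 with a white cap, round, 30 mm across and 50 mm tall, 35 g; may be absent. The point is its centre, 25 mm above its foot; z is its axis
- jar3_center (a point): squat amber glass seed jar 3 with a white cap, round, 30 mm across and 50 mm tall, 35 g; may be absent. The point is its centre, 25 mm above its foot; z is its axis
- jar4_center (a point): squat amber glass seed jar 4 with a white cap, round, 30 mm across and 50 mm tall, 35 g; may be absent. The point is its centre, 25 mm above its foot; z is its axis
- tube1_center (a point): slim clear tube 1 with a white cap, 19 mm across and 70 mm tall, standing in the rack among the jars; stays there. The point is its centre, 35 mm above its foot
- tube2_center (a point): slim clear tube 2 with a white cap, 19 mm across and 70 mm tall, standing in the rack among the jars; stays there. The point is its centre, 35 mm above its foot
- tray (a point): black open tray on the aluminium carriage: four compartments in one row along this point's y axis, centres 41 mm apart at y = -61.5, -20.5, 20.5, 61.5 mm, each 38 mm long and 38 mm wide inside. The point is the centre of the tray's inner floor, which is 3 mm above the carriage deck; walls 3 mm thick, rising 11 mm above this floor; outside 44 x 167 mm. x points to the far rail, z up
- hood_grip (a point): loose clear plastic hood, open below, 66 mm (its x) by 189 mm (its y) by 64 mm high, walls 3 mm, 180 g, with an upright white bar grip on top, 14 mm (x) by 50 mm (y), 30 mm high. The point is on the bar, 80 mm above the hood's lower rim and 14 mm below the bar's top. It fits over the whole tray with 8 mm to spare on every side; standing flat on the deck round the tray, this point is 77 mm above the tray's inner floor. Either way round is right
- lever (a joint): clamp lever on the carriage, rad: 0 = folded down towards the robot, carriage locked to the rail by a cam; 1.1 = swung up and over, away from the robot, carriage free. It turns about the y axis of tray and stays where it is left; turning takes 2 N at the knob, rising to about 6 to 12 N near 0; the cam begins to bite below about 0.3
- lever_knob (a point): centre of the lever's black barrel knob, a short cylinder across the lever's end, 18 mm in diameter and 24 mm long along the hinge direction (y of tray), with flat ends
- lever_pivot (a point): centre of the lever's hinge on the carriage, axis along y. The knob is 80 mm from it; at joint value q the knob is at 80 mm * sin(q - 0.8) along x and 80 mm * cos(q - 0.8) along z from it, in the axes of tray
- carriage (a joint): travel of the carriage along its rails, m, 0 to 0.16, growing along the y axis of tray; free, it takes about 3 N to move and stays where it is left
- post (a point): black upright post on the carriage deck to move it by, 18 mm across, 42 mm tall; the point is on its axis, 25 mm above the deck and 17 mm below its top
- pointer (a point): tip of the brass pointer blade, 4 mm wide and 17 mm long, on the carriage's far edge; travels with it
- mark_tip (a point): tip of the brass pointer of the fixed mark, a dark block 28 to 60 mm high standing beside the far rail; its axes are those of the rails. The carriage is at the mark when both tips have the same y in these axes; the carriage pointer then ends 4 mm short of it
- cup_rim (a point): small white plastic cup, 64 mm across, a bystander: middle of its rim, 42 mm up
- bottle: clear plastic bottle, 60 mm across, 150 mm tall, a bystander: centre of its underside

How it is judged:
By the outcome, as a careful person would: the job done as asked, in the order asked, and still so for the second after the job is handed in, with the robot touching nothing.
Of jar1, jar2, jar3, jar4 only 2 to 4 are there at a start; the rules pass over those that are not, and their reading is None.
At some moment in a run one of hood may be knocked a few centimetres aside while the robot is not near it.
Once in a run the grip may slacken for a moment while it holds something.
It also fails if it takes over 210 s, if anything falls off the work surface, if the arm or the gripper's body presses on something with over 40 N, if the wrist force passes 120 N, or if a joint passes its speed limit or range.

### The arm

A 6-joint arm with a two-finger parallel gripper is mounted at the origin on the work surface. World frame = base frame: x ahead of the robot, y to its left, z up, the work surface at z = 0. Lengths are in mm, angles in degrees, forces in N, time in s.
With the tool pointing down it reaches from about 275 to 825 mm from the base axis. Payload 5.2 kg.
Tool frame: the origin (TCP) lies on the mounting face of the last link; the fingertips stand 186 mm ahead of it and the grasp point (between the pads) lies 167 mm ahead of it; z points along the fingers, x is the direction in which the jaws open and shut, and the axes are right-handed (so a half turn about z gives the same grasp; the last joint's range is limited). The gripper opens to 93 mm and grips with 3 to 60 N. Pads are 15 mm wide; open, the fingers measure 128 mm over their backs; the gripper's body (75 mm by 188 mm) begins 65 mm behind the grasp point.
Start: joints at [57.25, 14.817, 87.949, -0, 77.235, -11.62], TCP at [198.252, 513.033, 404.753] pointing down, gripper open.
Joint ranges: [-179.93, 179.93], [-52.35, 119.4], [10.71, 147.94], [-69.91, 249.91], [12.55, 155.21], [-178.61, 178.61]. Speed limits (degrees/s): [147.25, 147.25, 180, 180, 180, 180].

### API

Orientations are given as a 3x3 rotation matrix whose columns are the frame's x, y, z axes.
In Python, from cell import ctrl gives the robot as it stands. The module is installed in compiled form; this text tells all that it offers.
- The arm moves only by the tool jog_arm, never from a script. Its argument "deltas" is a list of rows, each a list of 7 numbers: the turn, a rotation vector about the tool's x, y, z in rad, then the shift along the tool's x, y, z in mm, then the closure, from 0 (fully open) to 1 (shut). In form: [[wx, wy, wz, dx, dy, dz, gripper], ...]. A call has 1 to 12 rows; each row shifts and turns the commanded pose from where the row before left it, along the tool's axes as they then stand; what a row does not reach is not made up. A row lasts 1/8 s, in which the tool goes at most 62.5 mm and 10.7 degrees, less where a joint would pass 70% of its speed; a pose out of reach is approached as far as the arm can. A call is refused whole if a number of a shift passes 62.5 or a number of a turn 0.188, either way. A call with a gripper value outside its range is refused whole. The fingers move at their own pace and stop on an object; "force" is the grip in N (left out, the last holds). Time passes only in rows, so rows that do not move let the fingers close. It gives the time, the measured TCP pose, the force and the opening at its end, in the units of the state.
- ctrl.sense(): the state, without advancing time (a new reading comes with each control period).
- ctrl.snapshot(name): name is "scene" or "top" or "wrist"; returns a dict with "pixels" (480x640x3 uint8, blue, green, red), "fov_y" (degrees; the focal length in pixels is half the picture's height over the tangent of half this angle, whatever the lens; pixels are square), "cx", "cy" (the principal point, pixels), "rvec" (rotation vector, rad) and "tvec" (3), from world to camera coordinates, as OpenCV has them. Camera axes: x right, y down, z forward; pixel columns grow to the right and rows downward; lengths in mm; the calibration is good to about 2 mm. A picture is of the moment at which its call begins. There is no depth.
- ctrl.sign_off(): hands the job in, once; it reports no verdict.
The state is a dict: "time": time; "q": joint angles; "dq": joint speeds; "tau": joint torques, N m; "eef_pos": TCP position; "tcp_rot": TCP orientation; "wrist_force": force on the tool from outside, world axes, zero at the start; "torque": the same for the moment, N m; "gripper_width": finger opening in mm.
Only numpy, scipy, OpenCV 4.12 (cv2) and the standard library are available. Lean on these libraries where they do the work, as an engineer would, in place of code of your own. Each camera call takes 0.05 s, during which the arm holds its last target.

## Working session

There is one attempt and no reset: what is moved stays moved. The work goes in short steps, Python scripts to look and compute and a tool call to move; the robot and the scene stay as the last step left them, time stands still between calls to the robot, and variables do not carry over. Pictures are saved under pics/ and viewed, and the job is handed in when it is done.

Besides the shell and the picture viewer there is one more tool, called after "Request:" as name([rows], argument=value, ...), one row to a line, values as JSON. jog_arm: Moves the arm, as the interface text tells. Its arguments: {"type":"object","properties":{"deltas":{"type":"array","items":{"type":"array","items":{"type":"number"}}},"force":{"type":"number"}},"required":["deltas"]}

```bash
mkdir -p pics; cat > h.py <<'E'
import numpy as np, cv2
from cell import ctrl
def snap(n,f):
    s=ctrl.snapshot(n); cv2.imwrite('pics/'+f+'.png',s['pixels']); np.save('pics/'+f+'.npy',{k:v for k,v in s.items()},allow_pickle=True); return s
def load(f): return np.load('pics/'+f+'.npy',allow_pickle=True).item()
def K(s):
    f=240/np.tan(np.radians(s['fov_y'])/2); return np.array([[f,0,s['cx']],[0,f,s['cy']],[0,0,1.]])
def proj(s,P):
    p,_=cv2.projectPoints(np.array(P,float).reshape(-1,1,3),np.array(s['rvec'],float),np.array(s['tvec'],float),K(s),None); return p.reshape(-1,2)
def atz(s,uv,z):
    R,_=cv2.Rodrigues(np.array(s['rvec'],float)); t=np.array(s['tvec'],float).ravel()
    c=-R.T@t; d=R.T@np.linalg.inv(K(s))@np.array([uv[0],uv[1],1.]); return c+d*(z-c[2])/d[2]
def tri(obs):
    A=[];b=[]
    for s,uv in obs:
        c=atz(s,uv,0);c2=atz(s,uv,100);d=(c2-c)/np.linalg.norm(c2-c);M=np.eye(3)-np.outer(d,d);A.append(M);b.append(M@c)
    A=np.vstack(A);b=np.hstack(b);x=np.linalg.lstsq(A,b,rcond=None)[0];return x,np.linalg.norm(A@x-b)
E
python3 - <<'E'
from h import *
for n in ['scene','top','wrist']:
    s=snap(n,n+'0'); R,_=cv2.Rodrigues(np.array(s['rvec'],float)); print(n,s['fov_y'],s['cx'],s['cy'],-R.T@np.array(s['tvec']).ravel()); print(R.round(2).tolist())
print(ctrl.sense())
E
```

```text
scene 52.141590901945165 318.80771780652316 239.5338273593989 [1325.7515078  -395.82457747  742.3278152 ]
[[0.36, 0.93, -0.01], [0.57, -0.22, -0.79], [-0.74, 0.28, -0.61]]
top 54.71234290403988 323.8247845594171 235.8219440127714 [ 460.98394167 -108.89133766 1110.25379622]
[[-0.0, -1.0, -0.01], [-0.99, 0.0, -0.11], [0.11, 0.01, -0.99]]
wrist 62.726591533760356 316.9877167146982 246.10696504029264 [134.52693652 537.55240078 382.9898609 ]
[[0.36, 0.93, -0.0], [0.9, -0.35, 0.25], [0.23, -0.09, -0.97]]
{'time': 0.15, 'q': array([ 5.72505180e+01,  1.48501324e+01,  8.79929675e+01,  1.76003718e-04,
        7.72349442e+01, -1.16220394e+01]), 'dq': array([ 0.1038224 , -0.11941971, -0.17845579, -0.11039505,  0.07501182,
        0.08122046]), 'tau': array([ 3.58346966e-03, -4.37643099e+01, -2.84234011e+01,  7.21701561e-02,
        3.78980313e-02, -9.37557752e-05]), 'eef_pos': array([198.16563101, 512.90856114, 404.13011065]), 'tcp_rot': array([[ 3.60443759e-01,  9.32780655e-01, -7.39384428e-04],
       [ 9.32779995e-01, -3.60444411e-01, -1.14398660e-03],
       [-1.33359555e-03, -2.77340174e-04, -9.99999072e-01]]), 'wrist_force': array([-0.02165919,  0.66327142,  0.04585878]), 'torque': array([-0.0036781 , -0.02325579, -0.01533847]), 'gripper_width': 93.2426696860667}
```

View pics/top0.png

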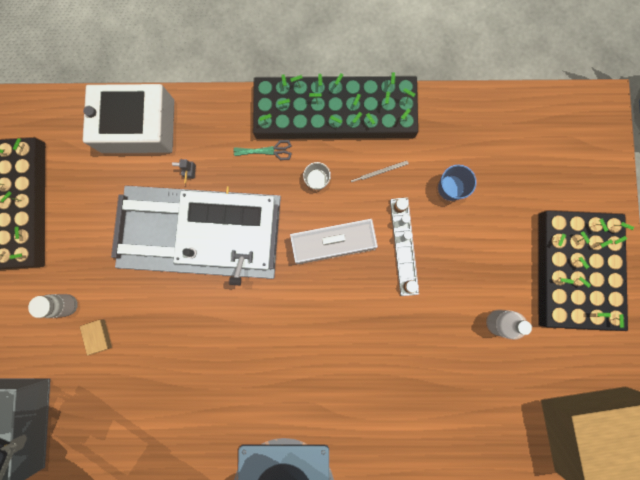

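View pics/scene0.png

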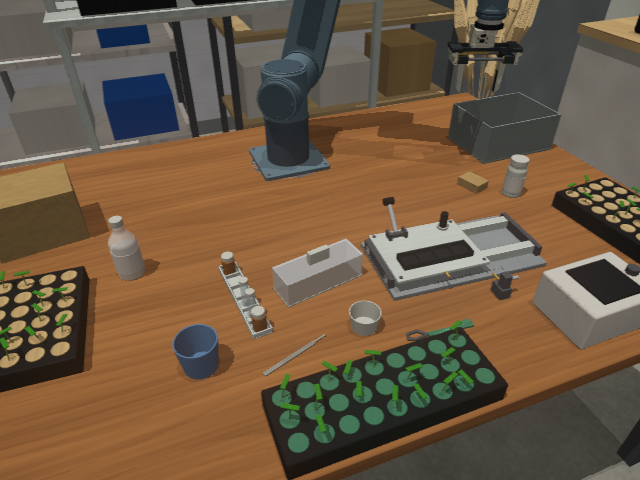

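View pics/wrist0.png

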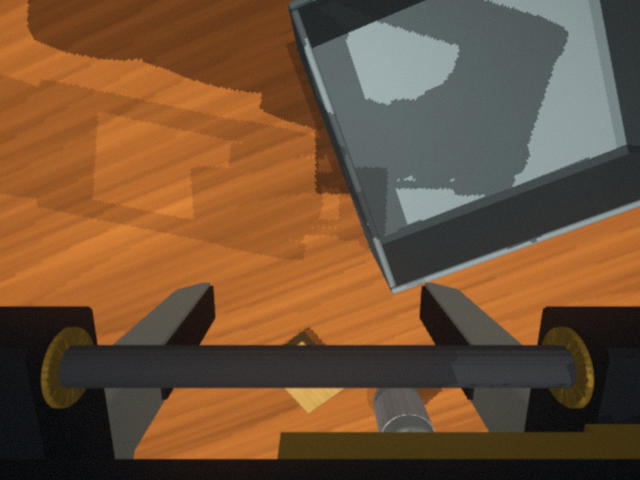

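```bash
python3 - <<'E'
from h import *
a=load('top0')['pixels'];b=load('scene0')['pixels']
cv2.imwrite('pics/c1.png',cv2.resize(a[185:305,280:430],None,fx=5,fy=5,interpolation=cv2.INTER_CUBIC))
cv2.imwrite('pics/c2.png',cv2.resize(a[160:290,105:290],None,fx=4.3,fy=4.3,interpolation=cv2.INTER_CUBIC))
cv2.imwrite('pics/c3.png',cv2.resize(b[190:340,205:375],None,fx=4,fy=4,interpolation=cv2.INTER_CUBIC))
cv2.imwrite('pics/c4.png',cv2.resize(b[190:310,355:550],None,fx=4,fy=4,interpolation=cv2.INTER_CUBIC))
E
```

```text
(no output)
```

View pics/c1.png

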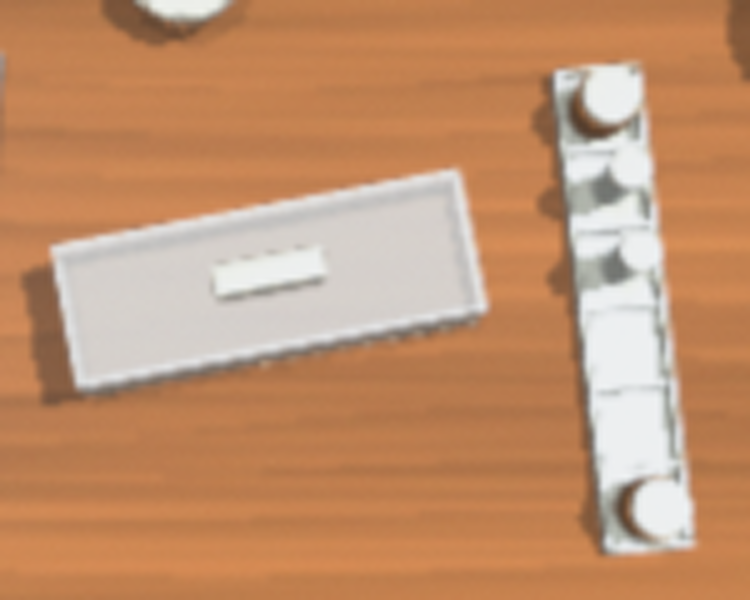

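View pics/c2.png

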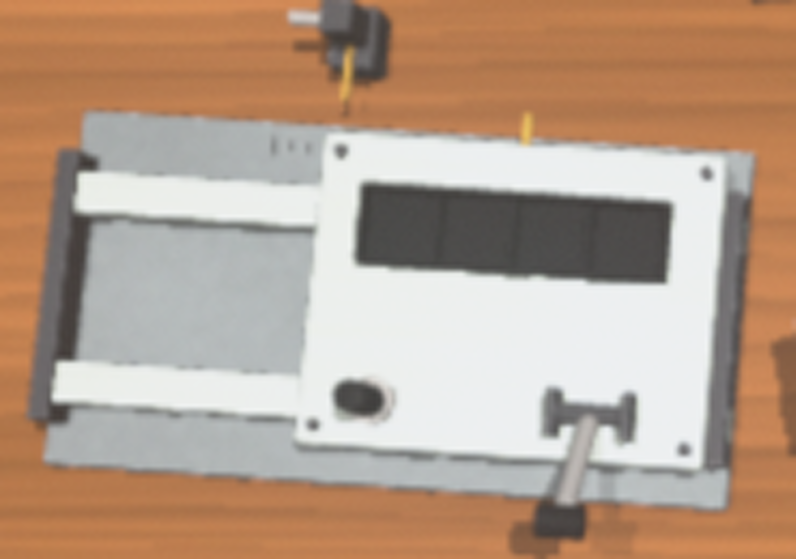

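View pics/c3.png

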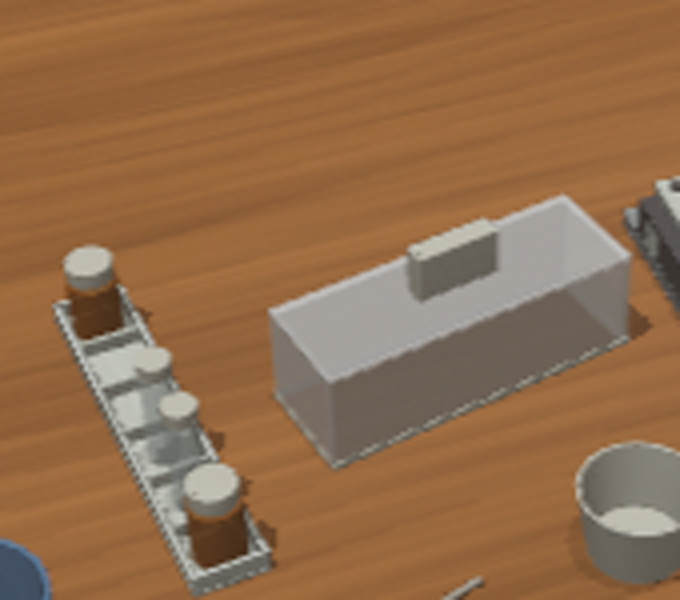

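View pics/c4.png

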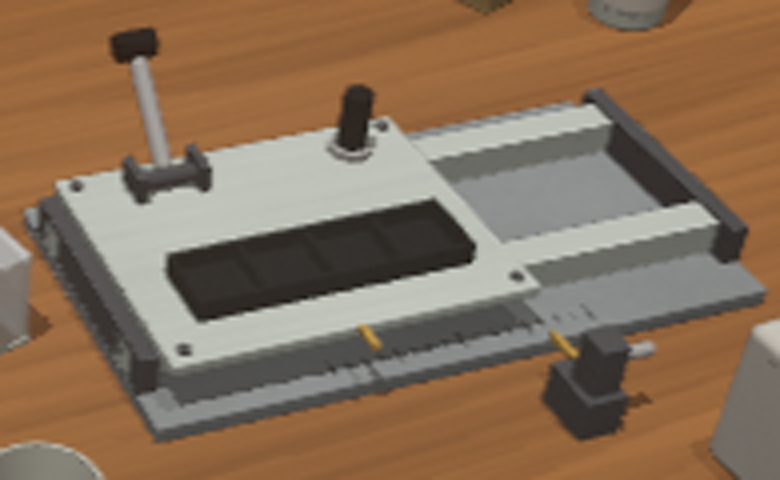

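```bash
cat >> h.py <<'E'
def c(p,f,ox,oy): return [(p[0]+.5)/f-.5+ox,(p[1]+.5)/f-.5+oy]
E
python3 - <<'E'
from h import *
T=load('top0');S=load('scene0')
c1=lambda *p:c(p,5,280,185); c2=lambda *p:c(p,4.3,105,160); c3=lambda *p:c(p,4,205,190); c4=lambda *p:c(p,4,355,190)
def pr(n,*o):
    print(n,[np.round(x,1) for x in tri(o)])
print('rack top', [atz(T,c1(*p),14)[:2].round(1) for p in [(553,70),(642,64),(693,548),(604,553)]])
print('rack scene far corners',[atz(S,c3(*p),14)[:2].round(1) for p in [(55,305),(122,288),(270,550),(195,578)]])
for p in [(611,93),(660,507)]: print('jar T',atz(T,c1(*p),50).round(1))
for p in [(212,482),(89,262)]: print('jar S',atz(S,c3(*p),50).round(1))
for p in [(631,167),(640,252)]: print('tube T',atz(T,c1(*p),70).round(1))
for p in [(178,403),(152,357)]: print('tube S',atz(S,c3(*p),70).round(1))
print('hood top',[atz(T,c1(*p),64)[:2].round(1) for p in [(52,247),(460,170),(488,310),(78,388)]],atz(T,c1(268,271),94))
print('hood S',[atz(S,c3(*p),64)[:2].round(1) for p in [(330,380),(628,258),(565,198),(270,312)]])
# carriage corners
pr('deck FL',(T,c2(325,131)),(S,c4(540,287)));pr('deck FR',(T,c2(727,155)),(S,c4(165,375)))
pr('deck NL',(T,c2(297,443)),(S,c4(392,118)));pr('deck NR',(T,c2(708,468)),(S,c4(58,183)))
pr('knob',(T,c2(560,519)),(S,c4(134,46)))
pr('posttop',(T,c2(352,397)),(S,c4(357,92)))
pr('pointer',(T,c2(527,115)),(S,c4(378,347)));pr('mark',(T,c2(344,111)),(S,c4(553,335)))
for p in [(342,151),(707,174),(313,425),(684,450)]: print('screw',atz(T,c2(*p),50).round(1))
pr('trayFL',(T,c2(360,183)),(S,c4(474,240)));pr('trayNR',(T,c2(667,283)),(S,c4(168,260)))
pr('trayFR',(T,c2(672,203)),(S,c4(203,310)));pr('trayNL',(T,c2(356,265)),(S,c4(436,200)))
E
```

```text
rack top [array([ 672.3, -255.6]), array([ 675.1, -298.2]), array([ 445. , -317.1]), array([ 442.7, -275.5])]
rack scene far corners [array([ 448.3, -312.7]), array([ 447.6, -273.6]), array([ 671.7, -251.7]), array([ 675.8, -291. ])]
jar T [ 654.5 -277.4   50. ]
jar T [ 464.  -295.8   50. ]
jar S [ 651.3 -272.5   50. ]
jar S [ 462.2 -291.6   50. ]
tube T [ 616.8 -282.6   70. ]
tube T [ 578.1 -285.8   70. ]
tube S [ 612.2 -277.5   70. ]
tube S [ 574.3 -281.3   70. ]
hood top [array([581.8, -20.2]), array([ 616.6, -205.9]), array([ 552.6, -217.7]), array([517.7, -32.4])] [ 567.44992908 -118.0414269    94.        ]
hood S [array([ 617.6, -200.4]), array([584.5, -19.2]), array([522.7, -29.7]), array([ 556. , -213.7])]
deck FL [array([688.9, 240.7,  44.5]), np.float64(1.2)]
deck FR [array([674.5,  19.8,  42. ]), np.float64(1.2)]
deck NL [array([520. , 253.4,  42.9]), np.float64(5.1)]
deck NR [array([506.2,  32.6,  45.1]), np.float64(6.2)]
knob [array([477. ,  95.5, 108.3]), np.float64(1.8)]
posttop [array([540.7, 209.6,  86.9]), np.float64(3.1)]
pointer [array([697.8, 131.2,  43.9]), np.float64(2.1)]
mark [array([705.8, 239.4,  23.3]), np.float64(4.1)]
screw [676.3 228.6  50. ]
screw [662.9  30.3  50. ]
screw [527.6 239.3  50. ]
screw [513.9  40.8  50. ]
trayFL [array([657.2, 216. ,  61.1]), np.float64(1.8)]
trayNR [array([604.2,  53.3,  55.2]), np.float64(4.5)]
trayFR [array([647.6,  51.2,  54.5]), np.float64(4.4)]
trayNL [array([614.2, 219.6,  56.7]), np.float64(4.0)]
```

Request:
jog_arm([
  [0, 0, -0.152, 0, 0, 0, 0],
  [0, 0, -0.152, 0, 0, 0, 0],
  [0, 0, 0, -33, 48, -2, 0],
  [0, 0, 0, -33, 48, -2, 0],
  [0, 0, 0, -33, 48, -2, 0],
  [0, 0, 0, -33, 48, -2, 0],
  [0, 0, 0, -33, 48, -2, 0],
  [0, 0, 0, -33, 48, -2, 0],
  [0, 0, 0, -33, 48, -2, 0],
  [0, 0, 0, -33, 48, -2, 0],
  [0, 0, 0, -33, 48, -2, 0],
  [0, 0, 0, 0, 0, 0, 0],
])

```text
time: 1.65
eef_pos: [612.9, 185.4, 421.4]
tcp_rot: [[0.07, 0.998, -0.001], [0.998, -0.07, -0.001], [-0.001, -0.0, -1.0]]
wrist_force: [-0.3, 0.8, -0.2]
gripper_width: 93.0
```

```bash
cat >> h.py <<'E'
def go(pos,ang,verbose=True):
    """pos = desired grasp point world; ang = tool x heading deg"""
    s=ctrl.sense(); R=np.array(s['tcp_rot']); a=np.radians(ang)
    x=np.array([np.cos(a),np.sin(a),0]);z=np.array([0,0,-1.]);y=np.cross(z,x);Rt=np.c_[x,y,z]
    rv=cv2.Rodrigues(R.T@Rt)[0].ravel()
    tcp=np.array(pos,float)+[0,0,167]; d=Rt.T@(tcp-s['eef_pos'])
    print('t %.2f head %.1f grasp %s F %s w %.1f | rot %s shift(after turn) %s'%(s['time'],np.degrees(np.arctan2(R[1,0],R[0,0])),(s['eef_pos']+R[:,2]*167).round(1),s['wrist_force'].round(1),s['gripper_width'],rv.round(4),d.round(1)))
E
python3 - <<'E'
from h import *
snap('wrist','w1'); go([660,150,250],86.3)
E
```

```text
t 1.70 head 86.1 grasp [610.9 187.1 254.5] F [-0.9 -0.2 -0.5] w 92.8 | rot [-0.0019  0.0002 -0.0034] shift(after turn) [-33.9  51.    4.5]
```

View pics/w1.png

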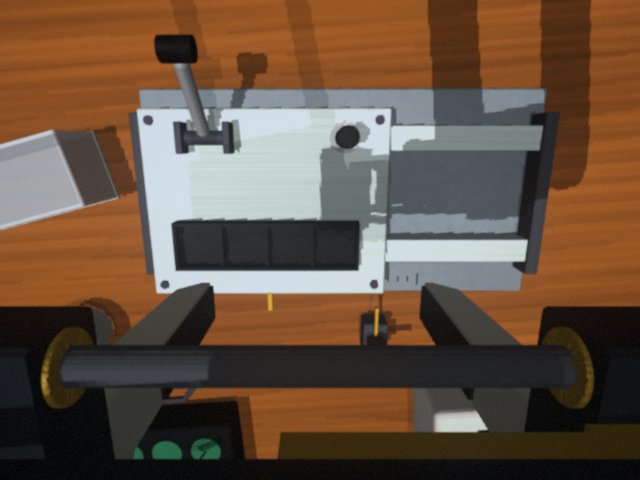

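```bash
python3 - <<'E'
from h import *
a=load('w1')['pixels']
cv2.imwrite('pics/c5.png',cv2.resize(a[85:355,130:400],None,fx=2.2,fy=2.2,interpolation=cv2.INTER_CUBIC))
cv2.imwrite('pics/c6.png',cv2.resize(a[260:350,240:410],None,fx=4.5,fy=4.5,interpolation=cv2.INTER_CUBIC))
E
```

```text
(no output)
```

View pics/c5.png

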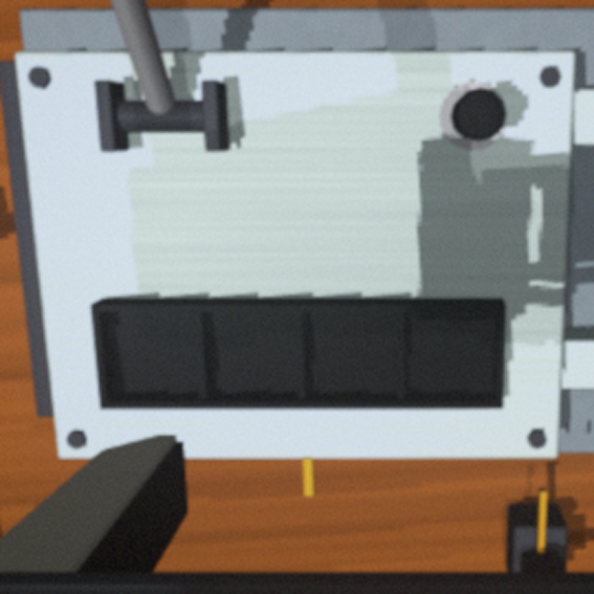

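View pics/c6.png

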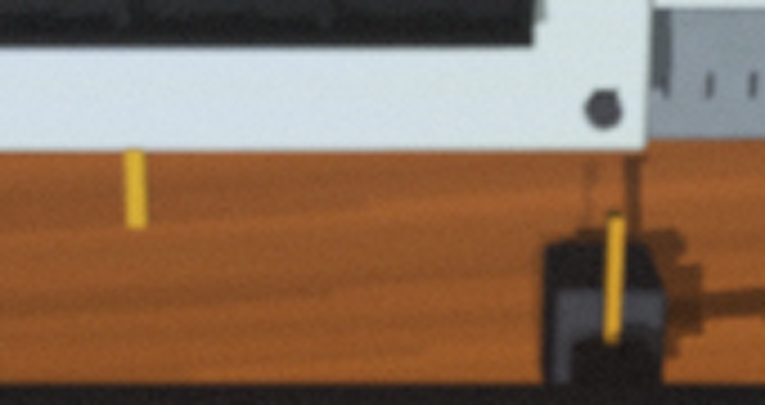

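```bash
python3 - <<'E'
from h import *
W=load('w1');T=load('top0');S=load('scene0')
c5=lambda *p:c(p,2.2,130,85); c6=lambda *p:c(p,4.5,240,260)
c2=lambda *p:c(p,4.3,105,160); c4=lambda *p:c(p,4,355,190)
for n,p in dict(sNR=(39,77),sNL=(550,76),sFR=(76,439),sFL=(537,438)).items(): print(n,atz(W,c5(*p),45).round(1))
for n,p in dict(dNR=(15,54),dNL=(574,52),dFR=(58,459),dFL=(558,457)).items(): print(n,atz(W,c5(*p),45).round(1))
for n,p in dict(tNR=(93,303),tNL=(504,300),tFR=(103,408),tFL=(503,406)).items(): print(n,atz(W,c5(*p),59).round(1))
print('ptr',atz(W,c6(137,228),40),'mark',atz(W,c6(617,213),40))
for d in (T,S):pass
print('post',atz(W,c5(479,114),87), 'knob', atz(W,(175,49),108+9))
def pr(n,*o): x,r=tri(o); print(n,x.round(1),r.round(1))
pr('posttop',(W,c5(479,114)),(S,c4(357,92)))
pr('posttop',(W,c5(479,114)),(T,c2(352,394)))
pr('knob',(W,(175,50)),(S,c4(134,46)))
pr('ptr',(W,c6(137,228)),(S,c4(378,347)))
pr('mark',(W,c6(617,213)),(S,c4(553,335)))
pr('sFR',(W,c5(76,439)),(S,c4(184,350)));pr('sFL',(W,c5(537,438)),(S,c4(517,276)));pr('sNR',(W,c5(39,77)),(S,c4(77,186)));pr('sNL',(W,c5(550,76)),(S,c4(382,125)))
E
```

```text
sNR [513.4  45.2  45. ]
sNL [526.9 244.8  45. ]
sFR [663.1  34.8  45. ]
sFL [676.4 234.7  45. ]
dNR [504.3  37.4  45. ]
dNL [518.7 254.4  45. ]
dFR [671.7  25.5  45. ]
dFL [685.8 243.6  45. ]
tNR [601.7  57.3  59. ]
tNL [611.9 221.8  59. ]
tFR [645.8  54.4  59. ]
tFL [656.3 219.4  59. ]
ptr [698.85828481 132.33651687  40.        ] mark [702.54180423 237.36723737  40.        ]
post [539.96828663 213.33164627  87.        ] knob [476.99685959 100.56965362 117.        ]
posttop [539.8 213.2  86. ] 0.4
posttop [541.2 214.1  67.7] 2.4
knob [475.5  97.6 107.3] 0.4
ptr [697.5 133.   43.4] 0.2
mark [708.8 239.5  26.4] 0.6
sFR [663.4  35.3  45.1] 0.7
sFL [676.7 235.1  44.8] 0.5
sNR [513.7  45.7  45.3] 0.6
sNL [527.2 245.   45.5] 0.5
```

```bash
python3 - <<'E'
from h import *
go([625,-283,250],95.6)
E
```

```text
t 1.70 head 86.1 grasp [610.9 187.1 254.5] F [-0.9 -0.2 -0.5] w 92.8 | rot [-0.0019  0.     -0.1658] shift(after turn) [-469.2  -32.2    4.5]
```

Request:
jog_arm([
  [0, 0, -0.166, 0, 0, 0, 0],
  [0, 0, 0, -52, -3.5, 0, 0],
  [0, 0, 0, -52, -3.5, 0, 0],
  [0, 0, 0, -52, -3.5, 0, 0],
  [0, 0, 0, -52, -3.5, 0, 0],
  [0, 0, 0, -52, -3.5, 0, 0],
  [0, 0, 0, -52, -3.5, 0, 0],
  [0, 0, 0, -52, -3.5, 0, 0],
  [0, 0, 0, -52, -3.5, 0, 0],
  [0, 0, 0, -53, -4, 0, 0],
  [0, 0, 0, 0, 0, 0, 0],
  [0, 0, 0, 0, 0, 0, 0],
])

```text
time: 3.2
eef_pos: [625.6, -279.6, 422.5]
tcp_rot: [[-0.102, 0.995, -0.001], [0.995, 0.102, 0.001], [0.002, -0.0, -1.0]]
wrist_force: [-0.0, -0.1, 0.4]
gripper_width: 93.0
```

```bash
python3 - <<'E'
from h import *
snap('wrist','w2'); go([625,-283,250],95.6)
E
```

```text
t 3.25 head 95.9 grasp [ 625.7 -278.9  255.8] F [ 0.1 -0.1 -1. ] w 93.4 | rot [-0.0002 -0.0011  0.0052] shift(after turn) [-3.9 -1.2  5.8]
```

View pics/w2.png

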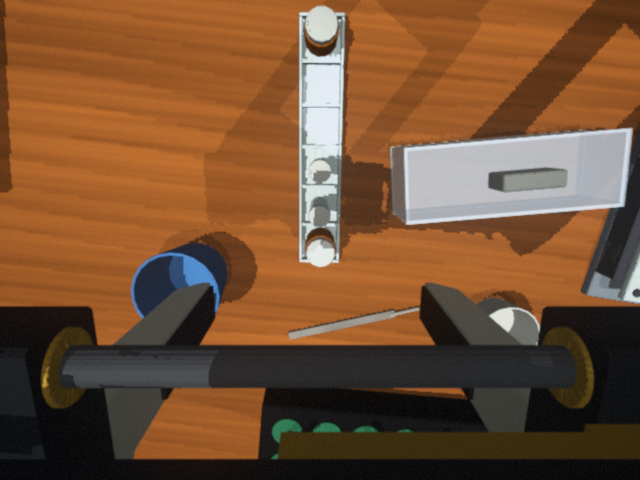

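```bash
python3 - <<'E'
from h import *
a=load('w2')['pixels']
cv2.imwrite('pics/c7.png',cv2.resize(a[0:140,270:370],None,fx=4.2,fy=4.2,interpolation=cv2.INTER_CUBIC))
cv2.imwrite('pics/c8.png',cv2.resize(a[135:275,270:370],None,fx=4.2,fy=4.2,interpolation=cv2.INTER_CUBIC))
E
```

```text
(no output)
```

View pics/c7.png

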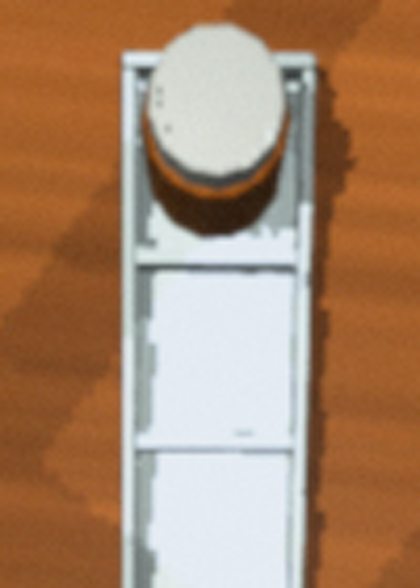

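View pics/c8.png

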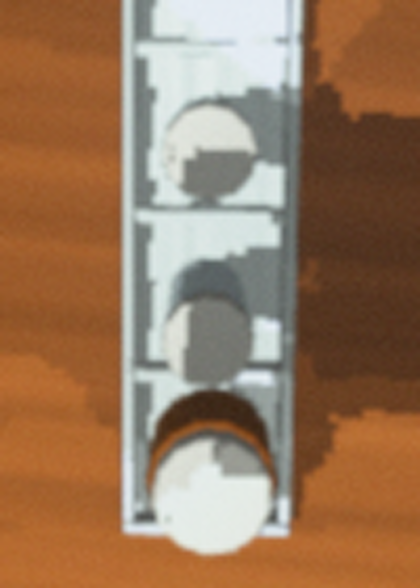

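```bash
python3 - <<'E'
from h import *
W=load('w2');S=load('scene0')
c7=lambda *p:c(p,4.2,270,0); c8=lambda *p:c(p,4.2,270,135);c3=lambda *p:c(p,4,205,190)
def pr(n,*o): x,r=tri(o); print(n,x.round(1),r.round(1))
pr('A',(W,c8(212,494)),(S,c3(212,482)));pr('B',(W,c7(217,100)),(S,c3(89,262)))
print(atz(W,c8(212,494),53),atz(W,c7(217,100),53))
print('rack',[atz(W,p,14).round(1) for p in (c7(123,56),c7(315,54),c8(125,533),c8(290,533))])
print('hood top',[atz(W,p,64).round(1) for p in ((391,147),(632,128),(623,204),(406,222))], 'bar',atz(W,(528,180),94))
go([463,-291,36],95.7)
E
```

```text
A [ 652.5 -273.2   51.3] 0.6
B [ 463.1 -292.1   50.8] 0.6
[ 651.98498977 -273.74279754   53.        ] [ 463.64777043 -292.46706087   53.        ]
rack [array([ 446.8, -313.7,   14. ]), array([ 442.4, -273.6,   14. ]), array([ 674.5, -292.4,   14. ]), array([ 670.4, -252.3,   14. ])]
hood top [array([ 552.8, -224.9,   64. ]), array([517.6, -30.1,  64. ]), array([579.6, -19. ,  64. ]), array([ 614.2, -202.5,   64. ])] bar [ 566.9599858  -121.34911834   94.        ]
t 3.25 head 95.9 grasp [ 625.7 -278.9  255.8] F [ 0.1 -0.1 -1. ] w 93.4 | rot [-0.0002 -0.0011  0.0035] shift(after turn) [   4.3 -163.2  219.8]
```

```bash
python3 - <<'E'
from h import *
go([652,-273.5,37],95.7)
E
```

```text
t 3.25 head 95.9 grasp [ 625.7 -278.9  255.8] F [ 0.1 -0.1 -1. ] w 93.4 | rot [-0.0002 -0.0011  0.0035] shift(after turn) [  2.9  26.7 218.8]
```

Request:
jog_arm([
  [0, 0, 0.003, 3, 26.5, 40, 0],
  [0, 0, 0, 0, 0, 50, 0],
  [0, 0, 0, 0, 0, 50, 0],
  [0, 0, 0, 0, 0, 20, 0],
  [0, 0, 0, 0, 0, 0, 0],
  [0, 0, 0, 0, 0, 0, 0],
])

```text
time: 4.0
eef_pos: [652.4, -274.4, 264.6]
tcp_rot: [[-0.1, 0.995, 0.002], [0.995, 0.1, -0.001], [-0.001, 0.002, -1.0]]
wrist_force: [0.1, -0.3, 0.3]
gripper_width: 93.2
```

```bash
python3 - <<'E'
from h import *
go([652,-273.5,37],95.7);snap('wrist','w3')
E
```

```text
t 4.00 head 95.7 grasp [ 652.8 -274.6   97.6] F [ 0.1 -0.3  0.3] w 93.2 | rot [0.002  0.0014 0.0002] shift(after turn) [ 1.  -0.3 60.6]
```

View pics/w3.png

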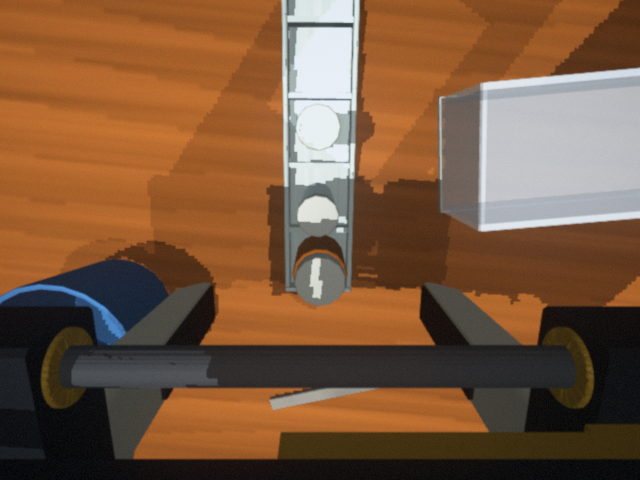

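Request:
jog_arm([
  [0, 0, 0, 0.8, 0, 30, 0],
  [0, 0, 0, 0, 0, 30, 0],
  [0, 0, 0, 0, 0, 0, 0],
  [0, 0, 0, 0, 0, 0, 1],
  [0, 0, 0, 0, 0, 0, 1],
  [0, 0, 0, 0, 0, 0, 1],
  [0, 0, 0, 0, 0, 0, 1],
  [0, 0, 0, 0, 0, 0, 1],
  [0, 0, 0, 0, 0, 0, 1],
], force=20)

```text
time: 5.18
eef_pos: [651.6, -274.7, 202.7]
tcp_rot: [[-0.098, 0.995, -0.0], [0.995, 0.098, 0.0], [0.0, -0.0, -1.0]]
wrist_force: [-0.5, 0.0, 0.1]
gripper_width: 37.7
```

Request:
jog_arm([
  [0, 0, 0, 0, 0, 0, 1],
  [0, 0, 0, 0, 0, 0, 1],
  [0, 0, 0, 0, 0, 0, 1],
], force=20)

```text
time: 5.55
eef_pos: [651.6, -274.7, 202.7]
tcp_rot: [[-0.098, 0.995, -0.0], [0.995, 0.098, 0.0], [0.0, -0.0, -1.0]]
wrist_force: [-0.1, -0.7, -1.0]
gripper_width: 29.6
```

Request:
jog_arm([
  [0, 0, 0, 0, 0, -20, 1],
  [0, 0, 0, 0, 0, -40, 1],
  [0, 0, 0, 0, 0, -50, 1],
  [0, 0, 0, 0, 0, -45, 1],
  [0, 0, 0, 0, 0, 0, 1],
])

```text
time: 6.18
eef_pos: [652.4, -275.1, 365.1]
tcp_rot: [[-0.098, 0.995, 0.01], [0.995, 0.098, -0.006], [-0.007, 0.009, -1.0]]
wrist_force: [1.6, -0.1, -0.8]
gripper_width: 29.4
```

```bash
python3 - <<'E'
from h import *
go([624.9,76.6,190],86.2)
E
```

```text
t 6.17 head 95.6 grasp [ 654.1 -276.1  198.2] F [ 1.6 -0.1 -0.8] w 29.4 | rot [0.0097 0.0063 0.1647] shift(after turn) [349.1 -50.8   8.1]
```

Request:
jog_arm([
  [0, 0, 0.083, 0, 0, 0, 1],
  [0, 0, 0.082, 0, 0, 0, 1],
  [0, 0, 0, 20, -3, 0, 1],
  [0, 0, 0, 42, -6, 0, 1],
  [0, 0, 0, 45, -6.5, 0, 1],
  [0, 0, 0, 45, -6.5, 0, 1],
  [0, 0, 0, 45, -6.5, 0, 1],
  [0, 0, 0, 45, -6.5, 0, 1],
  [0, 0, 0, 45, -6.5, 0, 1],
  [0, 0, 0, 40, -6, 0, 1],
  [0, 0, 0, 22, -3, 0, 1],
  [0, 0, 0, 0, 0, 0, 1],
])

```text
time: 7.68
eef_pos: [624.0, 78.6, 357.8]
tcp_rot: [[0.063, 0.998, -0.0], [0.998, -0.063, -0.0], [-0.0, -0.0, -1.0]]
wrist_force: [0.3, -0.1, -0.4]
gripper_width: 29.6
```

```bash
python3 - <<'E'
from h import *
go([624.9,76.6,82],86.2)
snap('wrist','w4')
E
```

```text
t 7.67 head 86.4 grasp [624.   78.6 190.8] F [ 0.3 -0.1 -0.4] w 29.6 | rot [-0.0002  0.0001  0.0032] shift(after turn) [ -1.9   1.  108.8]
```

View pics/w4.png

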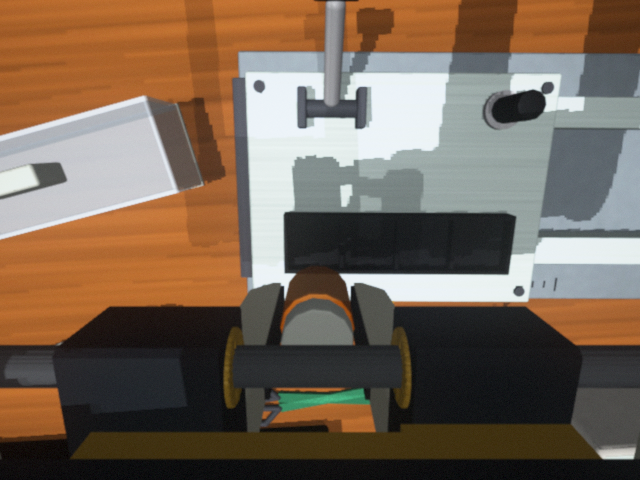

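Request:
jog_arm([
  [0, 0, 0, -1.9, 1, 25, 1],
  [0, 0, 0, 0, 0, 40, 1],
  [0, 0, 0, 0, 0, 25, 1],
  [0, 0, 0, 0, 0, 6, 1],
  [0, 0, 0, 0, 0, 0, 1],
  [0, 0, 0, 0, 0, 0, 1],
])

```text
time: 8.48
eef_pos: [626.1, 74.4, 263.2]
tcp_rot: [[0.067, 0.998, 0.002], [0.998, -0.067, -0.0], [-0.0, 0.003, -1.0]]
wrist_force: [-0.5, -0.1, 0.5]
gripper_width: 29.5
```

```bash
python3 - <<'E'
from h import *
go([624.9,76.6,81],86.2)
snap('wrist','w5');s=snap('scene','s5')
cv2.imwrite('pics/c9.png',cv2.resize(s['pixels'][150:330,340:560],None,fx=3.3,fy=3.3,interpolation=cv2.INTER_CUBIC))
E
```

```text
t 8.47 head 86.1 grasp [626.5  74.4  96.2] F [-0.5 -0.1  0.5] w 29.5 | rot [ 0.0025  0.0001 -0.001 ] shift(after turn) [ 2.1 -1.3 15.2]
```

View pics/w5.png

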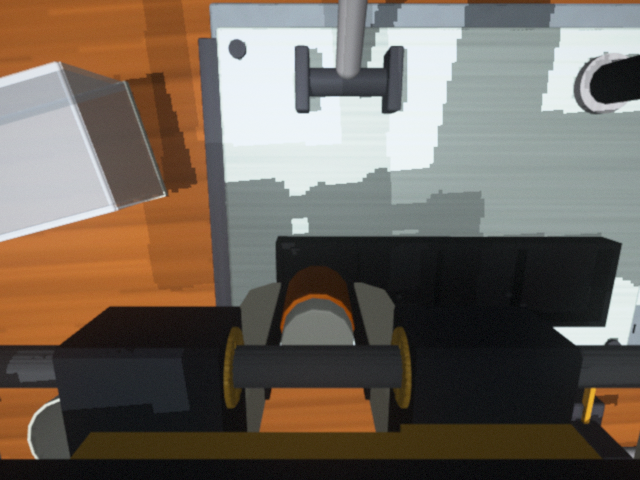

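View pics/c9.png

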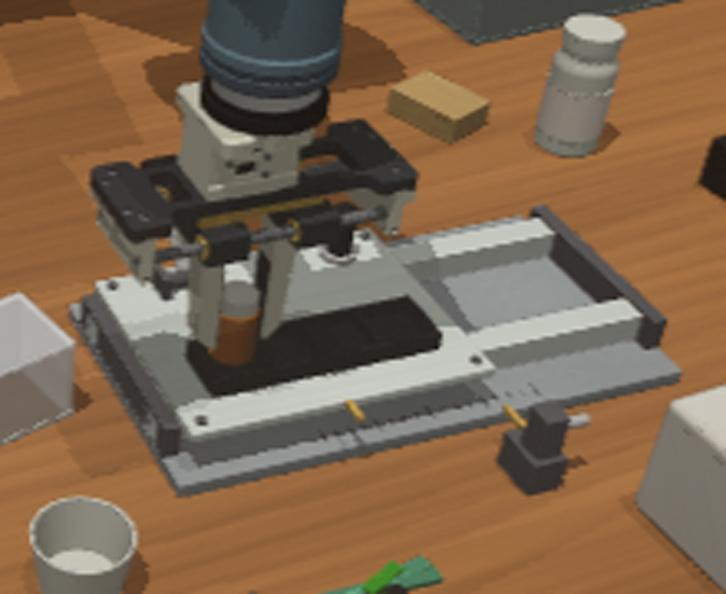

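Request:
jog_arm([
  [0, 0, 0, 0, 0, 0, 1],
])

```text
time: 8.7
eef_pos: [625.6, 75.0, 262.6]
tcp_rot: [[0.067, 0.998, 0.001], [0.998, -0.067, -0.0], [-0.0, 0.001, -1.0]]
wrist_force: [-0.2, -0.2, -1.2]
gripper_width: 29.7
```

Request:
jog_arm([
  [0, 0, 0, 0, 0, 0, 1],
])

```text
time: 8.82
eef_pos: [625.5, 75.1, 262.2]
tcp_rot: [[0.066, 0.998, 0.001], [0.998, -0.066, -0.0], [-0.0, 0.001, -1.0]]
wrist_force: [-0.6, -1.0, -0.1]
gripper_width: 29.6
```

Request:
jog_arm([
  [0, 0, 0, 1.4, -0.5, 5, 1],
  [0, 0, 0, 0, 0, 5, 1],
  [0, 0, 0, 0, 0, 3, 1],
  [0, 0, 0, 0, 0, 1, 1],
  [0, 0, 0, 0, 0, 0, 1],
  [0, 0, 0, 0, 0, 0, 1],
])

```text
time: 9.57
eef_pos: [625.1, 76.4, 247.7]
tcp_rot: [[0.067, 0.998, 0.0], [0.998, -0.067, 0.0], [0.0, 0.0, -1.0]]
wrist_force: [0.4, -0.3, -0.9]
gripper_width: 29.4
```

Request:
jog_arm([
  [0, 0, 0, 0, 0, 0.8, 1],
  [0, 0, 0, 0, 0, 0, 1],
  [0, 0, 0, 0, 0, 0, 0.5],
  [0, 0, 0, 0, 0, 0, 0.5],
  [0, 0, 0, 0, 0, 0, 0.5],
  [0, 0, 0, 0, 0, 0, 0.5],
])

```text
time: 10.32
eef_pos: [625.0, 76.4, 246.8]
tcp_rot: [[0.067, 0.998, -0.0], [0.998, -0.067, -0.0], [-0.0, -0.0, -1.0]]
wrist_force: [0.2, -1.0, -0.8]
gripper_width: 46.8
```

Now lift and look.

Request:
jog_arm([
  [0, 0, 0, 0, 0, -20, 0.5],
  [0, 0, 0, 0, 0, -50, 0.5],
  [0, 0, 0, 0, 0, -50, 0.3],
  [0, 0, 0, 0, 0, 0, 0],
])

```text
time: 10.82
eef_pos: [626.1, 76.4, 372.2]
tcp_rot: [[0.067, 0.998, 0.01], [0.998, -0.067, -0.001], [0.0, 0.01, -1.0]]
wrist_force: [-0.4, 1.1, -0.7]
gripper_width: 62.0
```

```bash
python3 - <<'E'
from h import *
go([463.5,-292.3,195],95.7)
snap('wrist','w6');s=snap('scene','s6')
cv2.imwrite('pics/c9.png',cv2.resize(s['pixels'][150:330,340:560],None,fx=3.3,fy=3.3,interpolation=cv2.INTER_CUBIC))
E
```

```text
t 10.82 head 86.2 grasp [627.7  76.3 205.2] F [-0.4  1.1 -0.7] w 62.0 | rot [ 0.0097  0.0007 -0.1661] shift(after turn) [-350.7 -198.4   10.2]
```

View pics/w6.png

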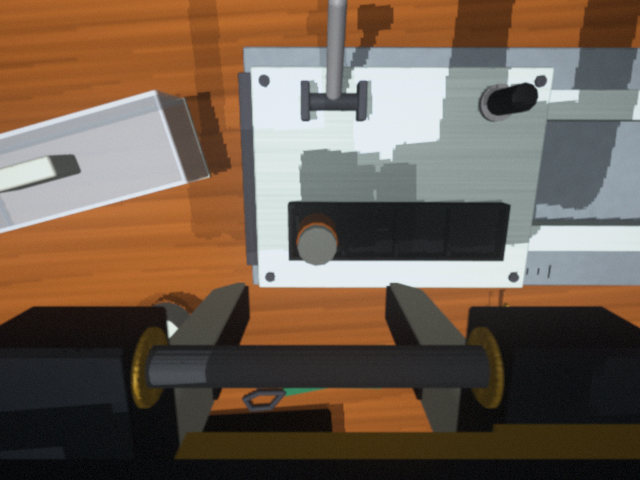

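View pics/c9.png

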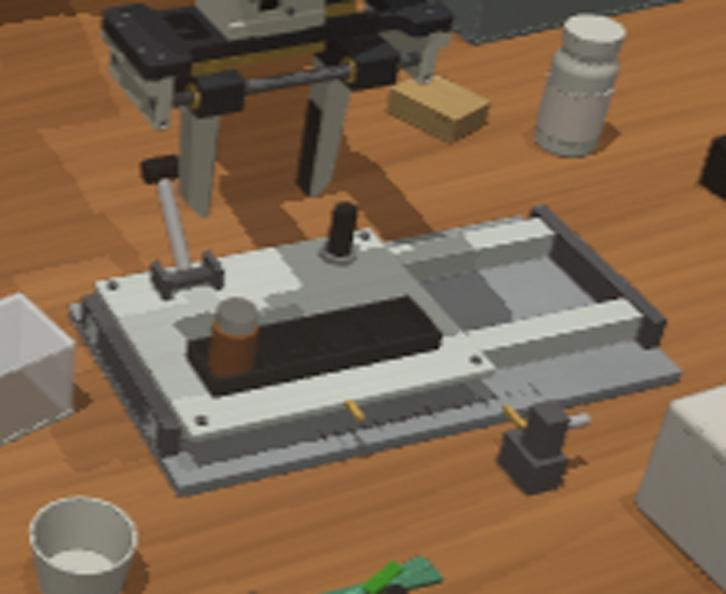

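Request:
jog_arm([
  [0, 0, -0.166, 0, 0, 0, 0],
  [0, 0, 0, -44, -25, 0, 0],
  [0, 0, 0, -44, -25, 0, 0],
  [0, 0, 0, -44, -25, 0, 0],
  [0, 0, 0, -44, -25, 0, 0],
  [0, 0, 0, -44, -25, 0, 0],
  [0, 0, 0, -44, -25, 0, 0],
  [0, 0, 0, -44, -25, 0, 0],
  [0, 0, 0, -42, -24, 50, 0],
  [0, 0, 0, 0, 0, 50, 0],
  [0, 0, 0, 0, 0, 0, 0],
  [0, 0, 0, 0, 0, 0, 0],
])

```text
time: 12.42
eef_pos: [464.0, -286.9, 272.5]
tcp_rot: [[-0.1, 0.995, -0.0], [0.995, 0.1, 0.0], [0.0, -0.0, -1.0]]
wrist_force: [0.1, 0.6, 0.6]
gripper_width: 93.1
```

```bash
python3 - <<'E'
from h import *
go([463.5,-292.3,36],95.7)
snap('wrist','w7')
E
```

```text
t 12.43 head 95.7 grasp [ 464.  -286.9  105.5] F [0.1 0.6 0.6] w 93.1 | rot [-0.0002 -0.0004  0.0003] shift(after turn) [-5.3 -1.1 69.5]
```

View pics/w7.png

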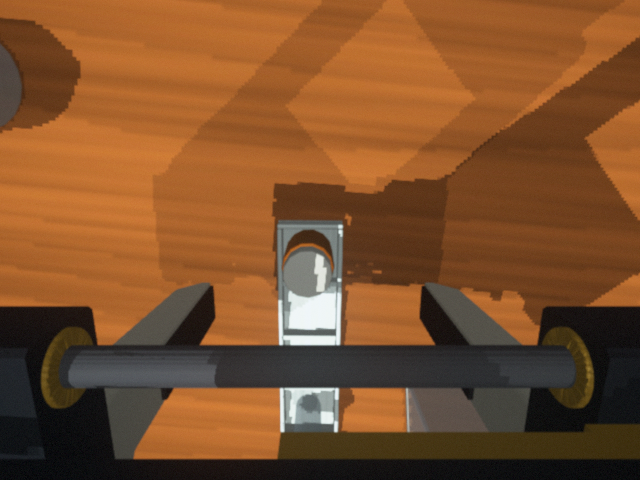

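Request:
jog_arm([
  [0, 0, 0, -5.3, -1.1, 20, 0],
  [0, 0, 0, 0, 0, 30, 0],
  [0, 0, 0, 0, 0, 18, 0],
  [0, 0, 0, 0, 0, 0, 0],
  [0, 0, 0, 0, 0, 0, 0.6],
  [0, 0, 0, 0, 0, 0, 1],
  [0, 0, 0, 0, 0, 0, 1],
  [0, 0, 0, 0, 0, 0, 1],
  [0, 0, 0, 0, 0, 0, 1],
  [0, 0, 0, 0, 0, 0, 1],
  [0, 0, 0, 0, 0, 0, 1],
  [0, 0, 0, 0, 0, 0, 1],
], force=20)

```text
time: 13.98
eef_pos: [463.1, -292.5, 204.0]
tcp_rot: [[-0.099, 0.995, -0.0], [0.995, 0.099, 0.0], [0.0, -0.0, -1.0]]
wrist_force: [0.8, 0.4, -0.2]
gripper_width: 29.8
```

Request:
jog_arm([
  [0, 0, 0, 0, 0, -20, 1],
  [0, 0, 0, 0, 0, -40, 1],
  [0, 0, 0, 0, 0, -50, 1],
  [0, 0, 0, 0, 0, -45, 1],
  [0, 0, 0, 0, 0, 0, 1],
])

```text
time: 14.6
eef_pos: [463.9, -293.2, 363.1]
tcp_rot: [[-0.099, 0.995, 0.006], [0.995, 0.099, -0.006], [-0.006, 0.005, -1.0]]
wrist_force: [0.7, 0.1, -1.0]
gripper_width: 29.3
```

```bash
python3 - <<'E'
from h import *
go([633.1,199.6,190],86.2)
E
```

```text
t 14.60 head 95.7 grasp [ 464.9 -294.1  196.1] F [ 0.7  0.1 -1. ] w 29.3 | rot [0.0058 0.0058 0.1657] shift(after turn) [502.9 136.2   6.1]
```

Request:
jog_arm([
  [0, 0, 0.083, 0, 0, 0, 1],
  [0, 0, 0.083, 0, 0, 0, 1],
  [0, 0, 0, 22, 6, 0, 1],
  [0, 0, 0, 42, 11.5, 0, 1],
  [0, 0, 0, 48, 13, 0, 1],
  [0, 0, 0, 48, 13, 0, 1],
  [0, 0, 0, 48, 13, 0, 1],
  [0, 0, 0, 48, 13, 0, 1],
  [0, 0, 0, 48, 13, 0, 1],
  [0, 0, 0, 48, 13, 0, 1],
  [0, 0, 0, 48, 13, 0, 1],
  [0, 0, 0, 48, 13, 0, 1],
])

```text
time: 16.1
eef_pos: [614.2, 148.0, 357.1]
tcp_rot: [[0.067, 0.998, -0.003], [0.998, -0.067, -0.0], [-0.0, -0.003, -1.0]]
wrist_force: [0.5, 0.6, -0.7]
gripper_width: 29.8
```

Request:
jog_arm([
  [0, 0, 0, 34, 9, 0, 1],
  [0, 0, 0, 20, 5.5, 0, 1],
  [0, 0, 0, 0, 0, 0, 1],
  [0, 0, 0, 0, 0, 0, 1],
  [0, 0, 0, 0, 0, 0, 1],
])

```text
time: 16.73
eef_pos: [632.2, 197.9, 359.1]
tcp_rot: [[0.068, 0.998, -0.0], [0.998, -0.068, -0.0], [-0.0, -0.0, -1.0]]
wrist_force: [-0.2, -0.7, -0.2]
gripper_width: 30.1
```

```bash
python3 - <<'E'
from h import *
go([633.1,199.6,82],86.2)
snap('wrist','w8')
E
```

```text
t 16.73 head 86.1 grasp [632.2 197.8 192.1] F [-0.2 -0.7 -0.2] w 30.1 | rot [-0.0001  0.0004 -0.0021] shift(after turn) [  1.8   0.8 110.1]
```

View pics/w8.png

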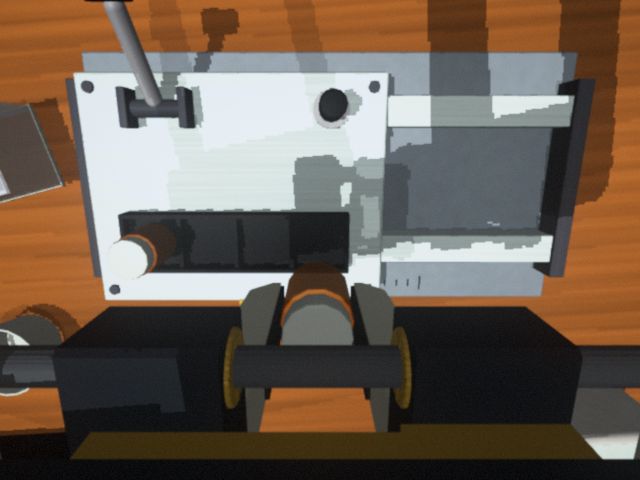

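Request:
jog_arm([
  [0, 0, 0, 1.8, 0.8, 25, 1],
  [0, 0, 0, 0, 0, 40, 1],
  [0, 0, 0, 0, 0, 25, 1],
  [0, 0, 0, 0, 0, 6, 1],
  [0, 0, 0, 0, 0, 0, 1],
  [0, 0, 0, 0, 0, 0, 1],
  [0, 0, 0, 0, 0, 0, 1],
  [0, 0, 0, 0, 0, 0, 1],
])

```text
time: 17.77
eef_pos: [633.3, 201.1, 263.8]
tcp_rot: [[0.067, 0.998, 0.001], [0.998, -0.067, 0.0], [0.0, 0.001, -1.0]]
wrist_force: [1.0, 0.7, -1.1]
gripper_width: 29.5
```

```bash
python3 - <<'E'
from h import *
go([633.1,199.6,82],86.2)
s=snap('scene','s8')
cv2.imwrite('pics/c9.png',cv2.resize(s['pixels'][150:330,340:560],None,fx=3.3,fy=3.3,interpolation=cv2.INTER_CUBIC))
E
```

```text
t 17.77 head 86.2 grasp [633.5 201.1  96.8] F [ 1.   0.7 -1.1] w 29.5 | rot [ 0.0012 -0.0003 -0.0004] shift(after turn) [-1.5 -0.1 14.8]
```

View pics/c9.png

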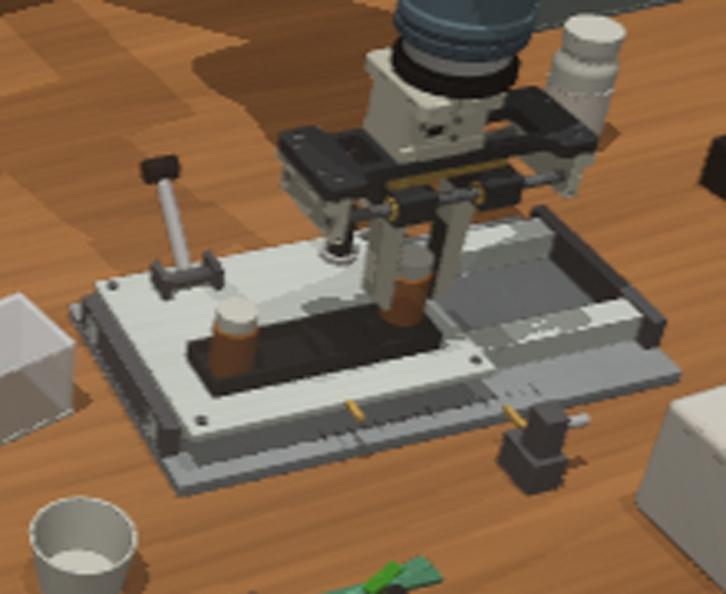

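Request:
jog_arm([
  [0, 0, 0, -1.5, 0, 5, 1],
  [0, 0, 0, 0, 0, 5, 1],
  [0, 0, 0, 0, 0, 3.5, 1],
  [0, 0, 0, 0, 0, 1.5, 1],
  [0, 0, 0, 0, 0, 0, 1],
  [0, 0, 0, 0, 0, 0, 1],
  [0, 0, 0, 0, 0, 0.5, 1],
  [0, 0, 0, 0, 0, 0, 1],
])

```text
time: 18.82
eef_pos: [632.9, 199.5, 249.0]
tcp_rot: [[0.067, 0.998, 0.0], [0.998, -0.067, -0.0], [-0.0, 0.0, -1.0]]
wrist_force: [-4.8, -1.1, 9.4]
gripper_width: 29.6
```

Request:
jog_arm([
  [0, 0, 0, 0, 0, -0.7, 1],
  [0, 0, 0, 0, 0, 0, 1],
])

```text
time: 19.08
eef_pos: [633.0, 199.5, 248.9]
tcp_rot: [[0.067, 0.998, -0.0], [0.998, -0.067, -0.0], [-0.0, -0.0, -1.0]]
wrist_force: [-3.6, -1.5, 7.0]
gripper_width: 29.5
```

```bash
python3 - <<'E'
from h import *
go([633.1,199.6,82],86.2)
s=snap('scene','s9');w=snap('wrist','w9')
cv2.imwrite('pics/c9.png',cv2.resize(s['pixels'][190:300,390:500],None,fx=5,fy=5,interpolation=cv2.INTER_CUBIC))
E
```

```text
t 19.07 head 86.2 grasp [633.  199.5  81.9] F [-3.6 -1.5  7. ] w 29.5 | rot [-0.      0.0001 -0.0004] shift(after turn) [ 0.1  0.1 -0.1]
```

View pics/c9.png

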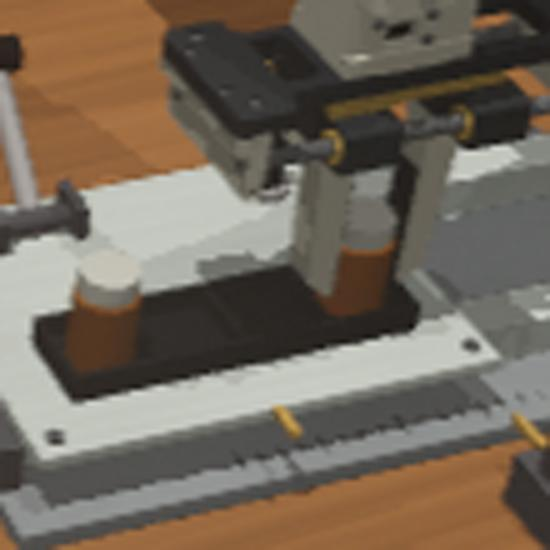

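View pics/w9.png

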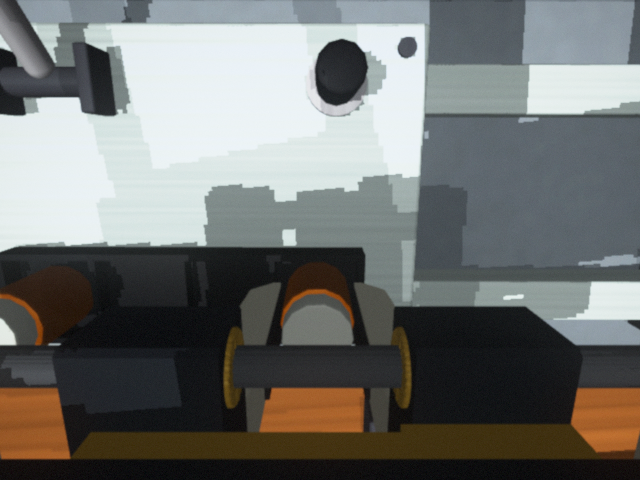

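Jar stands inside the compartment, resting on the floor. Release and rise.

Request:
jog_arm([
  [0, 0, 0, 0, 0, 0, 0.5],
  [0, 0, 0, 0, 0, 0, 0.5],
  [0, 0, 0, 0, 0, 0, 0.5],
  [0, 0, 0, 0, 0, 0, 0.5],
  [0, 0, 0, 0, 0, -20, 0.5],
  [0, 0, 0, 0, 0, -50, 0.5],
  [0, 0, 0, 0, 0, -50, 0.2],
  [0, 0, 0, 0, 0, -20, 0],
  [0, 0, 0, -20, 0, -20, 0],
  [0, 0, 0, 0, 0, 0, 0],
])

```text
time: 20.42
eef_pos: [632.1, 177.8, 409.7]
tcp_rot: [[0.069, 0.998, 0.003], [0.998, -0.069, -0.0], [-0.0, 0.003, -1.0]]
wrist_force: [0.3, -0.1, 1.0]
gripper_width: 81.9
```

```bash
python3 - <<'E'
from h import *
go([633.1,199.6,82],86.2)
s=snap('scene','s10');w=snap('wrist','w10')
E
```

```text
t 20.43 head 86.1 grasp [632.5 177.7 242.7] F [ 0.3 -0.1  1. ] w 81.9 | rot [ 0.0025  0.0002 -0.0023] shift(after turn) [ 21.8  -0.4 160.7]
```

View pics/s10.png

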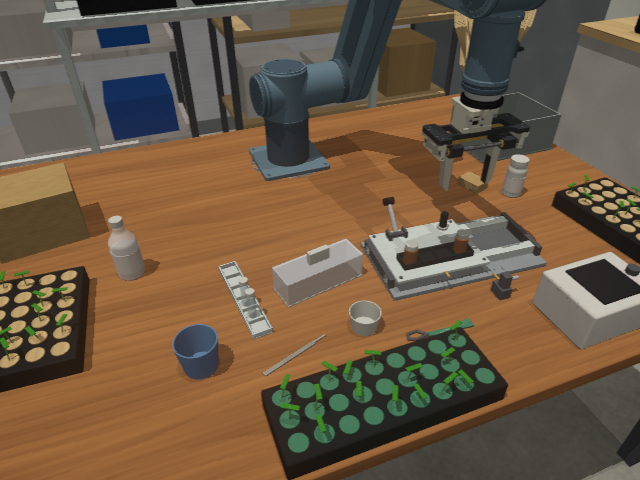

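View pics/w10.png

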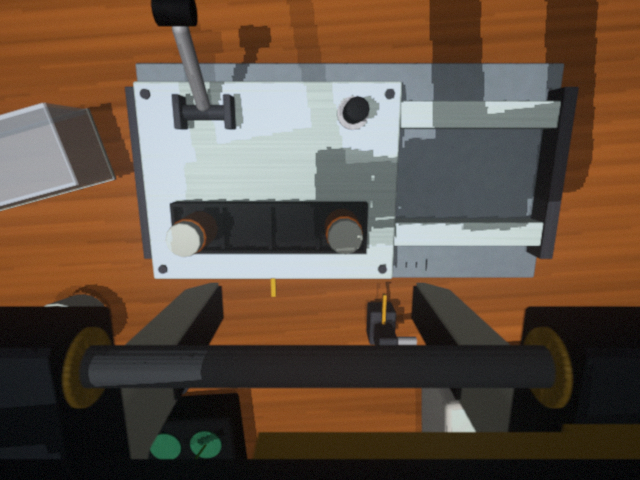

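```bash
python3 - <<'E'
from h import *
print(ctrl.sense()['q'].round(1))
go([575,-165,250],10.5)
E
```

```text
[  6.1  25.8  71.6   0.   82.7 -80. ]
t 20.52 head 86.1 grasp [631.4 178.8 240.3] F [ 1.  -0.  -0.6] w 89.9 | rot [-1.3000e-03  1.1000e-03  1.3194e+00] shift(after turn) [-118.4  327.7   -9.7]
```

Request:
jog_arm([
  [0, 0, 0.165, 0, 0, -1, 0],
  [0, 0, 0.165, 0, 0, -1, 0],
  [0, 0, 0.165, 0, 0, -1, 0],
  [0, 0, 0.165, 0, 0, -1, 0],
  [0, 0, 0.165, 0, 0, -1, 0],
  [0, 0, 0.165, 0, 0, -1, 0],
  [0, 0, 0.165, 0, 0, -1, 0],
  [0, 0, 0.164, 0, 0, -1, 0],
  [0, 0, 0, -15, 41, 0, 0],
  [0, 0, 0, -15, 41, 0, 0],
  [0, 0, 0, -15, 41, 0, 0],
  [0, 0, 0, -15, 41, 0, 0],
])

```text
time: 22.02
eef_pos: [602.4, 6.3, 414.3]
tcp_rot: [[0.983, 0.184, -0.003], [0.184, -0.983, 0.001], [-0.003, -0.001, -1.0]]
wrist_force: [0.8, 0.2, 0.5]
gripper_width: 93.1
```

Request:
jog_arm([
  [0, 0, 0, -15, 41, 0, 0],
  [0, 0, 0, -15, 41, 0, 0],
  [0, 0, 0, -15, 41, 0, 0],
  [0, 0, 0, -13, 40, 0, 0],
  [0, 0, 0, 0, 0, 0, 0],
  [0, 0, 0, 0, 0, 0, 0],
  [0, 0, 0, 0, 0, 0, 0],
])

```text
time: 22.9
eef_pos: [576.1, -162.3, 415.7]
tcp_rot: [[0.983, 0.185, -0.001], [0.185, -0.983, 0.001], [-0.001, -0.001, -1.0]]
wrist_force: [-0.1, 0.9, -0.2]
gripper_width: 93.3
```

```bash
python3 - <<'E'
from h import *
go([575,-165,250],10.5)
snap('wrist','w11')
E
```

```text
t 22.90 head 10.7 grasp [ 575.9 -162.2  248.7] F [-0.1  0.9 -0.2] w 93.3 | rot [-0.001   0.0007  0.0031] shift(after turn) [-1.6  2.4 -1.3]
```

View pics/w11.png

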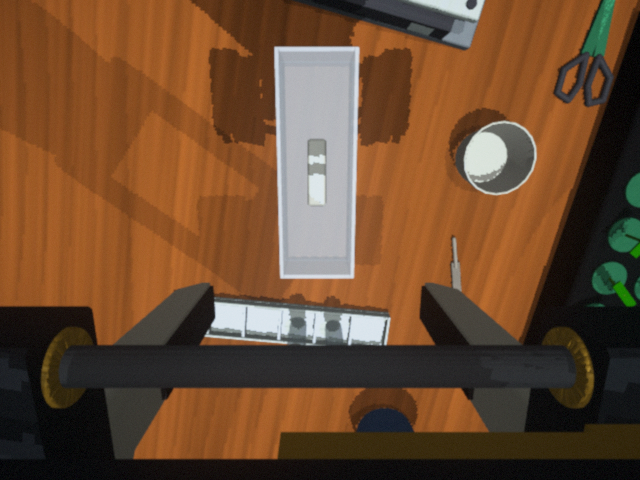

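```bash
python3 - <<'E'
from h import *
W=load('w11')
P=np.array([atz(W,p,64) for p in ((276,48),(358,46),(354,276),(281,277))]);print(P.round(1),P.mean(0))
b=[atz(W,p,94) for p in ((317,140),(317,206))];print(b,np.mean(b,0))
d=P[0]+P[1]-P[2]-P[3];h=np.degrees(np.arctan2(d[1],d[0]));print('hood y heading',h,np.linalg.norm(d)/2)
go([567,-121,86],10.6)
E
```

```text
[[ 519.2  -29.7   64. ]
 [ 580.8  -16.7   64. ]
 [ 616.5 -199.    64. ]
 [ 553.2 -211.9   64. ]] [ 567.39782643 -114.32461585   64.        ]
[array([562.84288307, -91.33979513,  94.        ]), array([ 571.92193979, -139.45580987,   94.        ])] [ 567.38241143 -115.3978025    94.        ]
hood y heading 100.82443171456019 185.5146710248801
t 22.95 head 10.7 grasp [ 576.1 -162.2  248.9] F [ 0.3  1.  -0.3] w 92.7 | rot [-0.0006  0.0003  0.0016] shift(after turn) [ -1.4 -42.3 162.9]
```

Request:
jog_arm([
  [0, 0, 0, -0.5, -24, 20, 0.3],
  [0, 0, 0, -0.5, -24, 40, 0.3],
  [0, 0, 0, 0, 0, 40, 0.3],
  [0, 0, 0, 0, 0, 30, 0.3],
  [0, 0, 0, 0, 0, 15, 0.3],
  [0, 0, 0, 0, 0, 0, 0.3],
  [0, 0, 0, 0, 0, 0, 0.3],
  [0, 0, 0, 0, 0, 0, 0.3],
])

```text
time: 23.95
eef_pos: [566.6, -116.8, 272.6]
tcp_rot: [[0.983, 0.184, 0.002], [0.184, -0.983, -0.001], [0.002, 0.001, -1.0]]
wrist_force: [0.1, -0.6, 0.3]
gripper_width: 65.2
```

```bash
python3 - <<'E'
from h import *
go([567.4,-115,87],10.8)
snap('wrist','w12')
E
```

```text
t 23.95 head 10.6 grasp [ 567.  -116.9  105.6] F [ 0.1 -0.6  0.3] w 65.2 | rot [ 0.0014 -0.0021 -0.0035] shift(after turn) [ 1.1 -1.6 18.6]
```

View pics/w12.png

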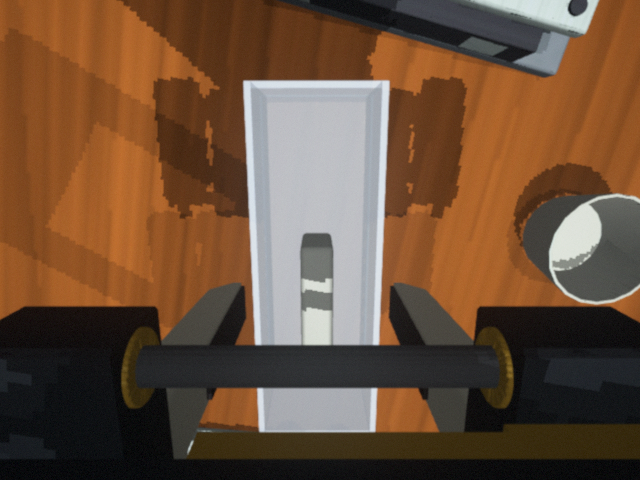

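Bar centred between the fingers (u≈317). Descend and close.

Request:
jog_arm([
  [0, 0, -0.003, 1, -1.6, 10, 0.3],
  [0, 0, 0, 0, 0, 8.4, 0.3],
  [0, 0, 0, 0, 0, 0, 0.3],
  [0, 0, 0, 0, 0, 0, 0.3],
  [0, 0, 0, 0, 0, 0, 1],
  [0, 0, 0, 0, 0, 0, 1],
  [0, 0, 0, 0, 0, 0, 1],
  [0, 0, 0, 0, 0, 0, 1],
  [0, 0, 0, 0, 0, 0, 1],
  [0, 0, 0, 0, 0, 0, 1],
  [0, 0, 0, 0, 0, 0, 1],
  [0, 0, 0, 0, 0, 0, 1],
], force=45)

```text
time: 25.5
eef_pos: [566.7, -114.8, 252.8]
tcp_rot: [[0.982, 0.187, -0.0], [0.187, -0.982, 0.0], [-0.0, -0.0, -1.0]]
wrist_force: [-0.2, -0.6, -1.2]
gripper_width: 13.5
```

Request:
jog_arm([
  [0, 0, 0, 0, 0, 0, 1],
  [0, 0, 0, 0, 0, 0, 1],
])

```text
time: 25.75
eef_pos: [566.8, -114.8, 252.8]
tcp_rot: [[0.982, 0.187, -0.0], [0.187, -0.982, 0.0], [-0.0, -0.0, -1.0]]
wrist_force: [-0.5, -0.6, -1.3]
gripper_width: 13.7
```

Request:
jog_arm([
  [0, 0, 0, 0, 0, -10, 1],
  [0, 0, 0, 0, 0, -20, 1],
  [0, 0, 0, 0, 0, -30, 1],
  [0, 0, 0, 0, 0, -30, 1],
  [0, 0, 0, 0, 0, -30, 1],
  [0, 0, 0, 0, 0, -15, 1],
  [0, 0, 0, 0, 0, 0, 1],
  [0, 0, 0, 0, 0, 0, 1],
])

```text
time: 26.75
eef_pos: [566.5, -114.6, 386.5]
tcp_rot: [[0.982, 0.187, -0.002], [0.187, -0.982, 0.001], [-0.002, -0.001, -1.0]]
wrist_force: [-0.6, -0.2, -1.7]
gripper_width: 13.6
```

```bash
python3 - <<'E'
from h import *
go([629,138.2,216],-3.8)
s=snap('scene','s12')
E
```

```text
t 26.75 head 10.8 grasp [ 566.1 -114.5  219.5] F [-0.6 -0.2 -1.7] w 13.6 | rot [-0.001   0.002   0.2543] shift(after turn) [  45.6 -256.4    3.5]
```

View pics/s12.png

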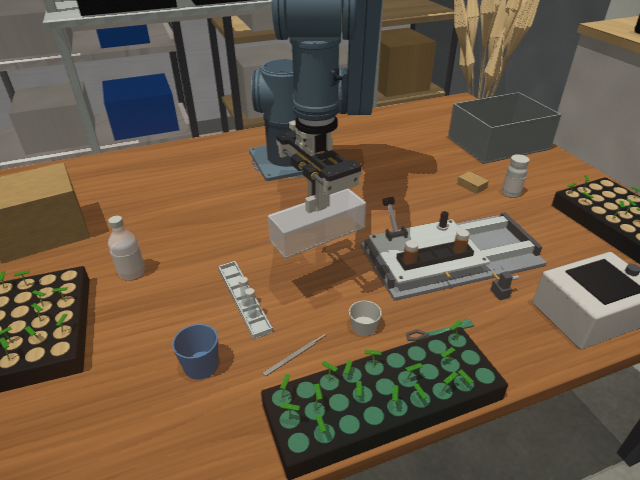

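Request:
jog_arm([
  [0, 0, 0.064, 0, 0, 0, 1],
  [0, 0, 0.064, 0, 0, 0, 1],
  [0, 0, 0.063, 0, 0, 0, 1],
  [0, 0, 0.063, 0, 0, 0, 1],
  [0, 0, 0, 3, -16, 0, 1],
  [0, 0, 0, 7, -38, 0, 1],
  [0, 0, 0, 7, -40, 0, 1],
  [0, 0, 0, 7, -40, 0, 1],
  [0, 0, 0, 7, -40, 0, 1],
  [0, 0, 0, 7, -40, 0, 1],
  [0, 0, 0, 5, -28, 0, 1],
  [0, 0, 0, 2, -14, 0, 1],
])

```text
time: 28.3
eef_pos: [628.4, 140.2, 386.9]
tcp_rot: [[0.998, -0.063, -0.002], [-0.063, -0.998, 0.0], [-0.002, -0.0, -1.0]]
wrist_force: [0.0, -0.3, -1.4]
gripper_width: 13.3
```

Request:
jog_arm([
  [0, 0, 0, 0, 0, 0, 1],
  [0, 0, 0, 0, 0, 0, 1],
  [0, 0, 0, 0, 0, 0, 1],
])

```text
time: 28.68
eef_pos: [628.6, 136.6, 387.9]
tcp_rot: [[0.998, -0.067, -0.0], [-0.067, -0.998, -0.0], [-0.0, 0.0, -1.0]]
wrist_force: [-0.4, -0.7, -2.1]
gripper_width: 13.5
```

```bash
python3 - <<'E'
from h import *
go([629,138.2,216],-3.8)
snap('wrist','w13')
s=snap('scene','s13')
cv2.imwrite('pics/c9.png',cv2.resize(s['pixels'][130:320,340:560],None,fx=3.1,fy=3.1,interpolation=cv2.INTER_CUBIC))
E
```

```text
t 28.68 head -3.9 grasp [628.6 136.5 220.9] F [-0.4 -0.7 -2.1] w 13.5 | rot [ 0.0003  0.0001 -0.001 ] shift(after turn) [ 0.3 -1.7  4.9]
```

View pics/w13.png

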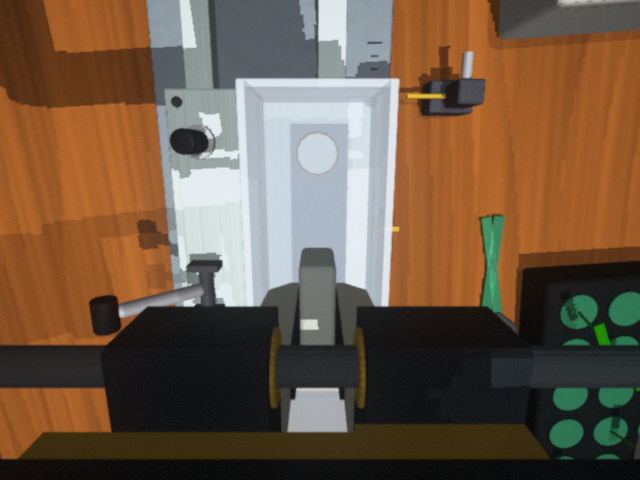

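View pics/c9.png

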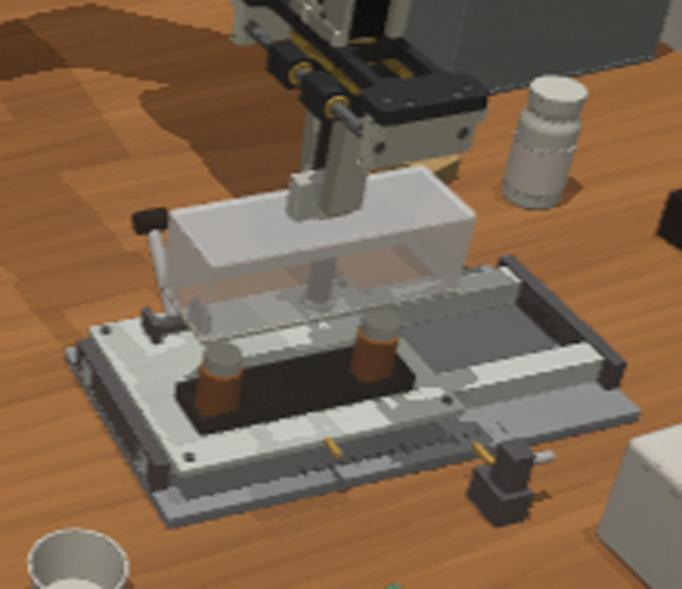

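```bash
python3 - <<'E'
from h import *
W=load('w13')
a=atz(W,(237,80),199);b=atz(W,(399,80),199);m=(a+b)/2;print(a,b,m)
y=np.array([.0668,.9978]);x=np.array([.9978,-.0668]);t=np.array([629,138.2])
print('hood centre rel tray x,y',x@(m[:2]-t),y@(m[:2]-t)-94.5)
E
```

```text
[603.40758879 231.80384897 199.        ] [667.58813662 227.49527457 199.        ] [635.49786271 229.64956177 199.        ]
hood centre rel tray x,y 0.3747366840606014 -2.8175700360690854
```

Request:
jog_arm([
  [0, 0, 0, 0, -2.4, 10, 1],
  [0, 0, 0, 0, 0, 20, 1],
  [0, 0, 0, 0, 0, 20, 1],
  [0, 0, 0, 0, 0, 17, 1],
  [0, 0, 0, 0, 0, 8, 1],
  [0, 0, 0, 0, 0, 0, 1],
  [0, 0, 0, 0, 0, 0, 1],
  [0, 0, 0, 0, 0, 0, 1],
])

```text
time: 29.78
eef_pos: [629.0, 140.1, 313.7]
tcp_rot: [[0.998, -0.066, 0.002], [-0.066, -0.998, 0.0], [0.002, -0.0, -1.0]]
wrist_force: [-0.1, -0.7, -2.7]
gripper_width: 14.0
```

```bash
python3 - <<'E'
from h import *
go([629,138.2,131],-3.8)
snap('wrist','w14')
s=snap('scene','s14')
cv2.imwrite('pics/c9.png',cv2.resize(s['pixels'][130:320,340:560],None,fx=3.1,fy=3.1,interpolation=cv2.INTER_CUBIC))
E
```

```text
t 29.77 head -3.8 grasp [629.3 140.1 146.7] F [-0.1 -0.7 -2.7] w 14.0 | rot [-0.0002 -0.0016  0.0003] shift(after turn) [ 0.1  1.9 15.7]
```

View pics/w14.png

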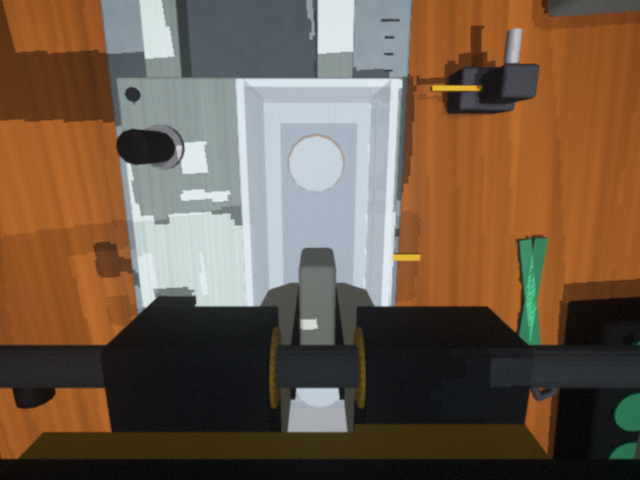

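View pics/c9.png

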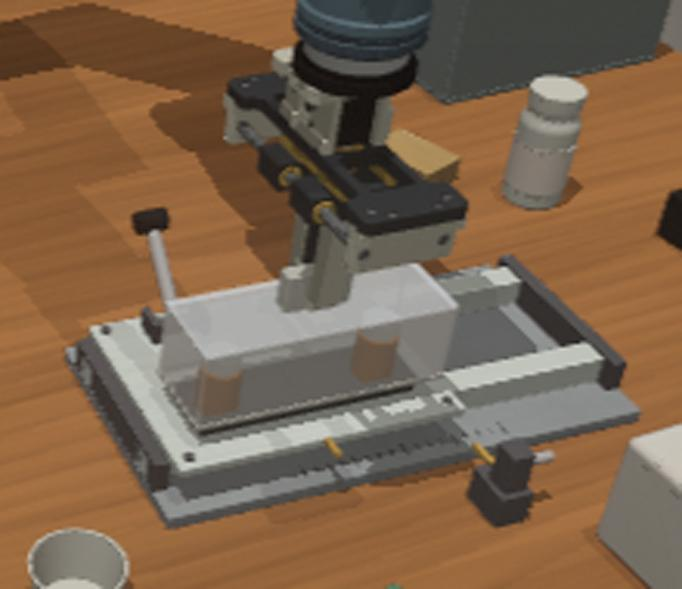

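Hood is over the tray, rim ~16 mm above the deck. Lower to contact.

Request:
jog_arm([
  [0, 0, 0, 0, 0, 5, 1],
  [0, 0, 0, 0, 0, 5, 1],
  [0, 0, 0, 0, 0, 3, 1],
  [0, 0, 0, 0, 0, 0, 1],
  [0, 0, 0, 0, 0, 0, 1],
  [0, 0, 0, 0, 0, 0, 1],
])

```text
time: 30.62
eef_pos: [628.8, 140.1, 300.0]
tcp_rot: [[0.998, -0.066, 0.0], [-0.066, -0.998, 0.0], [0.0, -0.0, -1.0]]
wrist_force: [0.4, -0.2, -1.8]
gripper_width: 13.5
```

Request:
jog_arm([
  [0, 0, 0, 0, 0, 1, 1],
  [0, 0, 0, 0, 0, 0, 1],
  [0, 0, 0, 0, 0, 0, 1],
])

```text
time: 31.0
eef_pos: [628.8, 140.1, 298.8]
tcp_rot: [[0.998, -0.066, 0.0], [-0.066, -0.998, -0.0], [0.0, 0.0, -1.0]]
wrist_force: [-0.2, 0.4, -2.4]
gripper_width: 13.6
```

Request:
jog_arm([
  [0, 0, 0, 0, 0, 1, 1],
  [0, 0, 0, 0, 0, 0, 1],
  [0, 0, 0, 0, 0, 0, 1],
])

```text
time: 31.38
eef_pos: [628.8, 140.1, 297.8]
tcp_rot: [[0.998, -0.066, -0.0], [-0.066, -0.998, 0.0], [-0.0, 0.0, -1.0]]
wrist_force: [0.6, -0.7, -1.8]
gripper_width: 13.3
```

Request:
jog_arm([
  [0, 0, 0, 0, 0, 0.6, 1],
  [0, 0, 0, 0, 0, 0, 1],
])

```text
time: 31.62
eef_pos: [628.7, 140.1, 297.8]
tcp_rot: [[0.998, -0.066, 0.0], [-0.066, -0.998, -0.0], [0.0, 0.0, -1.0]]
wrist_force: [-2.5, -0.7, 3.2]
gripper_width: 13.8
```

Contact on the deck at the expected height. Release partially and rise.

Request:
jog_arm([
  [0, 0, 0, 0, 0, 0, 0.7],
  [0, 0, 0, 0, 0, 0, 0.6],
  [0, 0, 0, 0, 0, 0, 0.6],
  [0, 0, 0, 0, 0, 0, 0.6],
  [0, 0, 0, 0, 0, -20, 0.6],
  [0, 0, 0, 0, 0, -40, 0.6],
  [0, 0, 0, 0, 0, -40, 0.6],
  [0, 0, 0, 0, 0, 0, 0.3],
  [0, 0, 0, 0, 0, 0, 0],
])

```text
time: 32.75
eef_pos: [628.5, 140.1, 396.5]
tcp_rot: [[0.998, -0.066, -0.001], [-0.066, -0.998, -0.0], [-0.001, 0.0, -1.0]]
wrist_force: [0.2, -0.3, -0.1]
gripper_width: 53.0
```

```bash
python3 - <<'E'
from h import *
go([475.5,98.5,150],-3.8+90)
snap('wrist','w15')
s=snap('scene','s15')
cv2.imwrite('pics/c9.png',cv2.resize(s['pixels'][130:320,340:560],None,fx=3.1,fy=3.1,interpolation=cv2.INTER_CUBIC))
E
```

```text
t 32.75 head -3.8 grasp [628.3 140.1 229.5] F [ 0.2 -0.3 -0.1] w 53.0 | rot [-6.0000e-04  8.0000e-04 -1.5705e+00] shift(after turn) [ -51.6 -149.9   79.5]
```

View pics/w15.png

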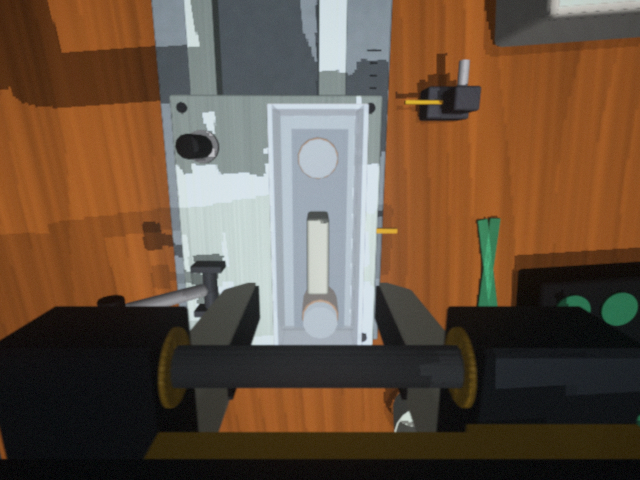

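View pics/c9.png

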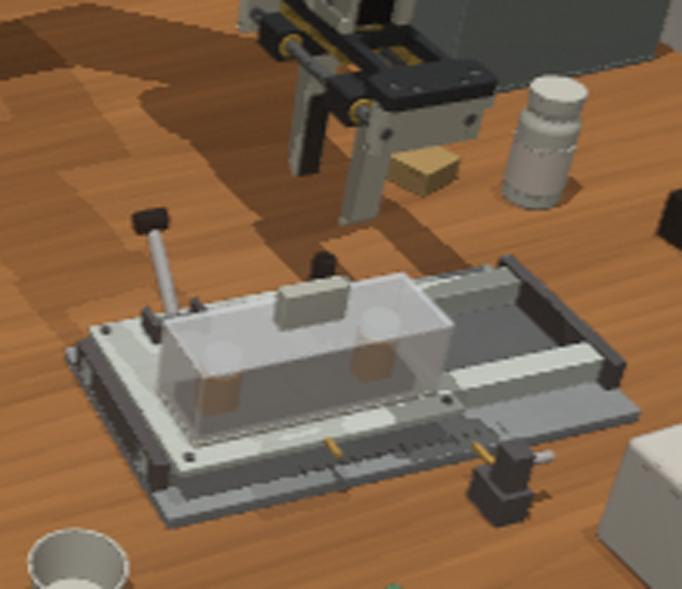

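Request:
jog_arm([
  [0, 0, -0.175, 0, 0, 0, 0.3],
  [0, 0, -0.175, 0, 0, 0, 0.3],
  [0, 0, -0.175, 0, 0, 0, 0.3],
  [0, 0, -0.175, 0, 0, 0, 0.3],
  [0, 0, -0.175, 0, 0, 0, 0.3],
  [0, 0, -0.175, 0, 0, 0, 0.3],
  [0, 0, -0.175, 0, 0, 0, 0.3],
  [0, 0, -0.175, 0, 0, 0, 0.3],
  [0, 0, -0.17, 0, 0, 0, 0.3],
  [0, 0, 0, -17, -50, 0, 0.3],
  [0, 0, 0, -17, -50, 0, 0.3],
  [0, 0, 0, -17, -50, 0, 0.3],
])

```text
time: 34.35
eef_pos: [473.9, 98.9, 395.6]
tcp_rot: [[0.067, 0.998, -0.003], [0.998, -0.067, -0.0], [-0.0, -0.003, -1.0]]
wrist_force: [-0.1, -0.1, 0.3]
gripper_width: 65.3
```

Request:
jog_arm([
  [0, 0, 0, 0, 0, 30, 0.3],
  [0, 0, 0, 0, 0, 30, 0.3],
  [0, 0, 0, 0, 0, 0, 0.3],
  [0, 0, 0, 0, 0, 0, 0.3],
  [0, 0, 0, 0, 0, 0, 0.3],
])

```text
time: 34.98
eef_pos: [476.3, 99.2, 338.2]
tcp_rot: [[0.067, 0.998, 0.002], [0.998, -0.067, -0.0], [0.0, 0.002, -1.0]]
wrist_force: [0.3, -0.3, 0.2]
gripper_width: 65.1
```

```bash
python3 - <<'E'
from h import *
go([475.5,98,107.5],-3.8+90)
snap('wrist','w16')
s=snap('scene','s16')
cv2.imwrite('pics/c9.png',cv2.resize(s['pixels'][110:300,340:560],None,fx=3.1,fy=3.1,interpolation=cv2.INTER_CUBIC))
E
```

```text
t 34.98 head 86.2 grasp [476.5  99.2 171.2] F [ 0.3 -0.3  0.2] w 65.1 | rot [ 0.0017 -0.0001 -0.0004] shift(after turn) [-1.3 -0.7 63.7]
```

View pics/w16.png

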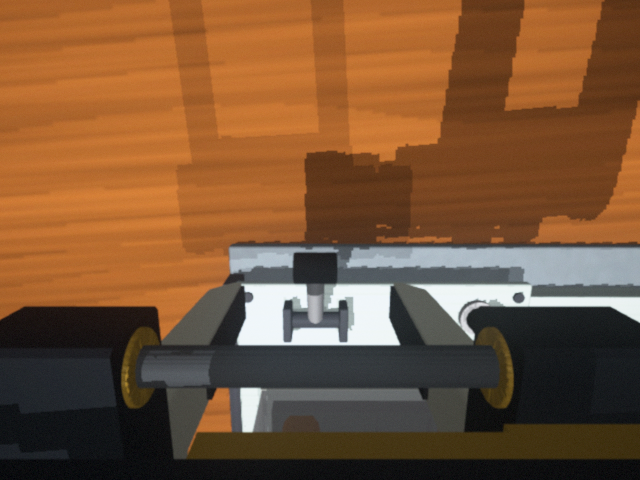

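View pics/c9.png

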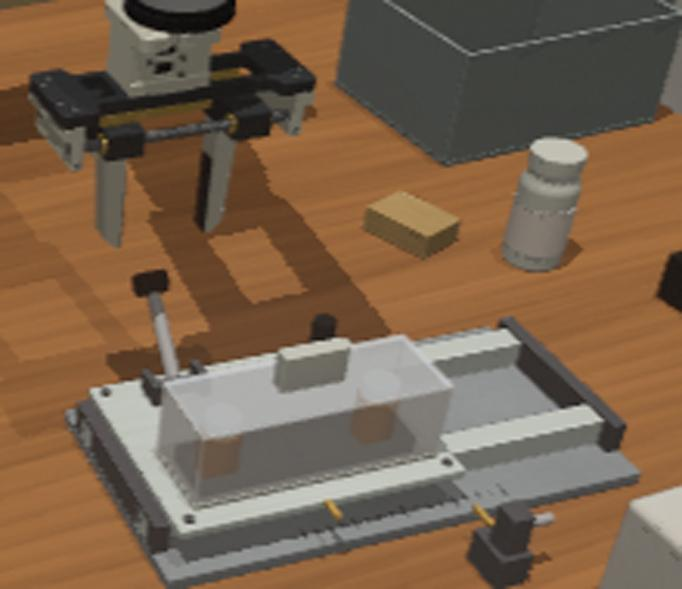

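```bash
python3 - <<'E'
from h import *
W=load('w16');S=load('s16')
print(atz(W,(315,253.5),116),atz(W,(315,283),105)) # back-top edge, front bottom edge
k=lambda *p:c(p,3.1,340,110)
print(tri([(W,(315,268)),(S,k(151,283))]))
E
```

```text
[464.02676299  98.91582639 116.        ] [484.48826286  97.46079997 105.        ]
(array([475.03173922,  98.40860214, 107.10563192]), np.float64(0.44908472835713836))
```

Request:
jog_arm([
  [0, 0, 0, -0.8, -1.3, 30, 0.3],
  [0, 0, 0, 0, 0, 25, 0.3],
  [0, 0, 0, 0, 0, 9, 0.3],
  [0, 0, 0, 0, 0, 0, 0.3],
  [0, 0, 0, 0, 0, 0, 0.3],
  [0, 0, 0, 0, 0, 0, 1],
  [0, 0, 0, 0, 0, 0, 1],
  [0, 0, 0, 0, 0, 0, 1],
  [0, 0, 0, 0, 0, 0, 1],
  [0, 0, 0, 0, 0, 0, 1],
  [0, 0, 0, 0, 0, 0, 1],
  [0, 0, 0, 0, 0, 0, 1],
], force=25)

```text
time: 36.58
eef_pos: [474.3, 98.3, 273.3]
tcp_rot: [[0.067, 0.998, -0.0], [0.998, -0.067, -0.0], [-0.0, -0.0, -1.0]]
wrist_force: [-0.6, -1.1, 1.3]
gripper_width: 23.4
```

```bash
python3 - <<'E'
from h import *
go([475,98.4,107],86.2)
for q in np.arange(0,1.21,.1):
    print(round(q,1),(80*(np.sin(q-.8)-np.sin(-.8))).round(1),(80*(np.cos(q-.8)-np.cos(.8))).round(1))
E
```

```text
t 36.58 head 86.2 grasp [474.3  98.3 106.3] F [-0.6 -1.1  1.3] w 23.4 | rot [-0.0001  0.0004 -0.0004] shift(after turn) [ 0.1  0.7 -0.7]
0.0 0.0 0.0
0.1 5.9 5.5
0.2 12.2 10.3
0.3 19.0 14.5
0.4 26.2 17.9
0.5 33.7 20.7
0.6 41.5 22.7
0.7 49.4 23.9
0.8 57.4 24.3
0.9 65.4 23.9
1.0 73.3 22.7
1.1 81.0 20.7
1.2 88.5 17.9
```

Request:
jog_arm([
  [0, 0, 0, 0, 2.9, -2.8, 1],
  [0, 0, 0, 0, 3.0, -2.7, 1],
  [0, 0, 0, 0, 3.1, -2.4, 1],
  [0, 0, 0, 0, 3.2, -2.4, 1],
  [0, 0, 0, 0, 6.8, -4.2, 1],
  [0, 0, 0, 0, 7.2, -3.4, 1],
  [0, 0, 0, 0, 0, 0, 1],
])

```text
time: 37.45
eef_pos: [501.7, 96.6, 292.2]
tcp_rot: [[0.067, 0.998, 0.003], [0.998, -0.067, -0.0], [0.0, 0.003, -1.0]]
wrist_force: [-1.4, -1.7, 1.2]
gripper_width: 23.7
```

Request:
jog_arm([
  [0, 0, 0, 0, 7.5, -2.8, 1],
  [0, 0, 0, 0, 7.8, -2, 1],
  [0, 0, 0, 0, 7.9, -1.2, 1],
  [0, 0, 0, 0, 8, -0.4, 1],
  [0, 0, 0, 0, 8, 0.4, 1],
  [0, 0, 0, 0, 7.9, 1.2, 1],
  [0, 0, 0, 0, 7.7, 2, 1],
  [0, 0, 0, 0, 0, 0, 1],
  [0, 0, 0, 0, 0, 0, 1],
])

```text
time: 38.58
eef_pos: [556.2, 92.9, 294.7]
tcp_rot: [[0.067, 0.998, 0.004], [0.998, -0.067, -0.0], [0.0, 0.004, -1.0]]
wrist_force: [2.3, -2.7, 5.1]
gripper_width: 23.5
```

```bash
python3 - <<'E'
from h import *
go([475+81*.998,98.4-81*.067,107+20.7],86.2)
s=snap('scene','s17')
cv2.imwrite('pics/c9.png',cv2.resize(s['pixels'][110:300,340:560],None,fx=3.1,fy=3.1,interpolation=cv2.INTER_CUBIC))
E
```

```text
t 38.58 head 86.2 grasp [556.8  92.9 127.7] F [ 2.3 -2.7  5.1] w 23.5 | rot [ 0.0037 -0.     -0.0006] shift(after turn) [ 0.  -0.4 -0. ]
```

View pics/c9.png

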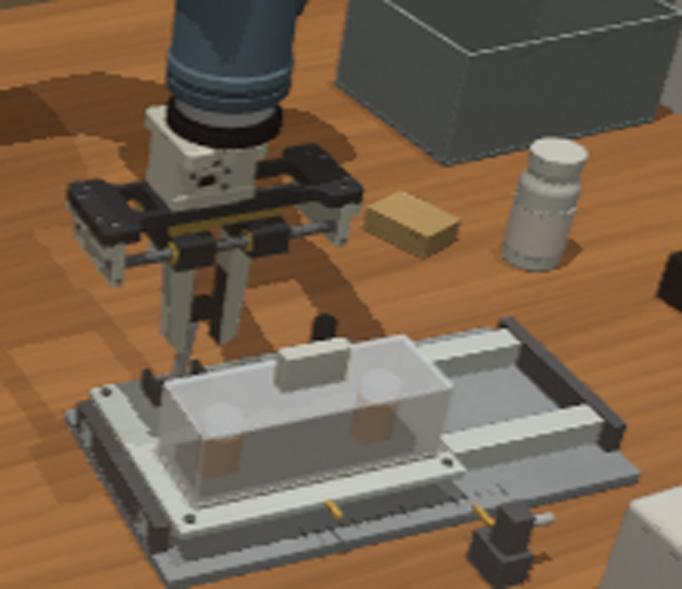

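Request:
jog_arm([
  [0, 0, 0, 0, 1.5, 0.4, 1],
  [0, 0, 0, 0, 0, 0, 1],
  [0, 0, 0, 0, 0, 0, 1],
])

```text
time: 39.0
eef_pos: [557.1, 92.9, 294.5]
tcp_rot: [[0.067, 0.998, 0.003], [0.998, -0.067, -0.0], [-0.0, 0.003, -1.0]]
wrist_force: [-0.1, -2.6, 6.4]
gripper_width: 23.4
```

Request:
jog_arm([
  [0, 0, 0, 0, 0, 0, 0.5],
  [0, 0, 0, 0, 0, 0, 0.5],
  [0, 0, 0, 0, 0, 0, 0.5],
  [0, 0, 0, 0, 0, 0, 0.5],
  [0, 0, 0, 0, 0, -20, 0.5],
  [0, 0, 0, 0, 0, -40, 0.5],
  [0, 0, 0, 0, 0, 0, 0.5],
  [0, 0, 0, 0, 0, 0, 0.5],
  [0, 0, 0, 0, 0, 0, 0.5],
])

```text
time: 40.12
eef_pos: [556.2, 93.0, 352.2]
tcp_rot: [[0.067, 0.998, -0.002], [0.998, -0.067, 0.0], [-0.0, -0.002, -1.0]]
wrist_force: [0.3, 1.1, 0.5]
gripper_width: 46.1
```

```bash
python3 - <<'E'
from h import *
go([540,213.3,76],86.2)
snap('wrist','w18')
E
```

```text
t 40.12 head 86.2 grasp [555.8  93.  185.2] F [0.3 1.1 0.5] w 46.1 | rot [-0.0025  0.0001 -0.0005] shift(after turn) [119.  -24.2 109.2]
```

View pics/w18.png

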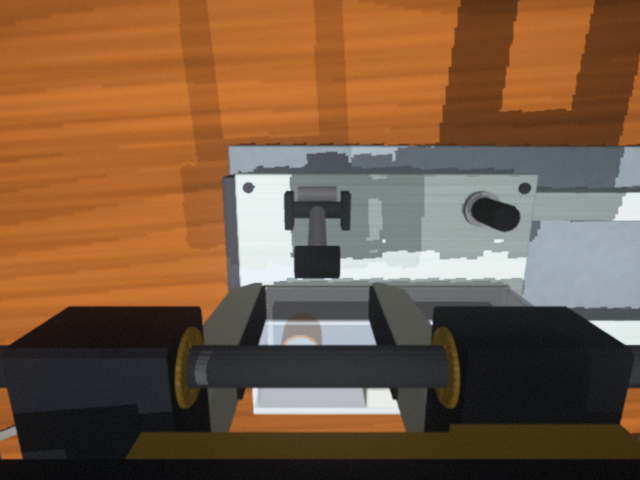

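Request:
jog_arm([
  [0, 0, 0, 40, -8, 0, 0.45],
  [0, 0, 0, 40, -8, 0, 0.45],
  [0, 0, 0, 39, -8, 10, 0.45],
  [0, 0, 0, 0, 0, 30, 0.45],
  [0, 0, 0, 0, 0, 18, 0.45],
  [0, 0, 0, 0, 0, 0, 0.45],
  [0, 0, 0, 0, 0, 0, 0.45],
  [0, 0, 0, 0, 0, 0, 0.45],
])

```text
time: 41.18
eef_pos: [541.1, 213.2, 296.5]
tcp_rot: [[0.067, 0.998, 0.002], [0.998, -0.067, 0.0], [0.0, 0.002, -1.0]]
wrist_force: [0.4, 0.0, -0.2]
gripper_width: 51.1
```

```bash
python3 - <<'E'
from h import *
go([540,213.3,76],86.2)
snap('wrist','w19')
E
```

```text
t 41.17 head 86.2 grasp [541.4 213.3 129.5] F [ 0.4  0.  -0.2] w 51.1 | rot [ 0.0016 -0.0004 -0.0008] shift(after turn) [ 0.  -1.1 53.5]
```

View pics/w19.png

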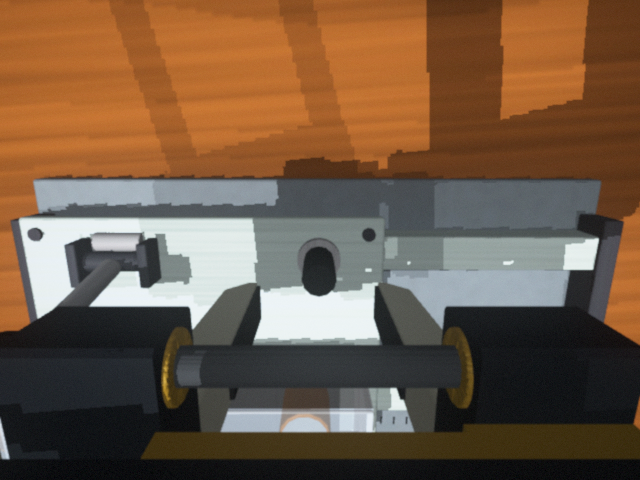

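Request:
jog_arm([
  [0, 0, 0, 0, -1, 25, 0.45],
  [0, 0, 0, 0, 0, 20, 0.45],
  [0, 0, 0, 0, 0, 8, 0.45],
  [0, 0, 0, 0, 0, 0, 0.45],
  [0, 0, 0, 0, 0, 0, 1],
  [0, 0, 0, 0, 0, 0, 1],
  [0, 0, 0, 0, 0, 0, 1],
  [0, 0, 0, 0, 0, 0, 1],
  [0, 0, 0, 0, 0, 0, 1],
  [0, 0, 0, 0, 0, 0, 1],
  [0, 0, 0, 0, 0, 0, 1],
], force=30)

```text
time: 42.6
eef_pos: [539.7, 213.6, 242.9]
tcp_rot: [[0.067, 0.998, 0.001], [0.998, -0.067, 0.0], [0.0, 0.0, -1.0]]
wrist_force: [-0.0, 2.0, 3.4]
gripper_width: 17.5
```

```bash
python3 - <<'E'
from h import *
go([540,213.3,76],86.2)
W=load('w13')
c_=load('w15')
y=np.array([.0668,.9978])
for z in (40,43,46):
  for n,p in (('w15',((405.5,102),(398,231))),):
    m=atz(c_,p[0],z);q=atz(c_,p[1],z);print(z,m.round(1),q.round(1),y@(m-q)[:2])
a=c_['pixels'];cv2.imwrite('pics/c10.png',cv2.resize(a[60:260,340:490],None,fx=3,fy=3,interpolation=cv2.INTER_CUBIC))
a=load('w14')['pixels'];cv2.imwrite('pics/c11.png',cv2.resize(a[60:280,380:490],None,fx=2.7,fy=2.7,interpolation=cv2.INTER_CUBIC))
E
```

```text
t 42.60 head 86.2 grasp [539.8 213.6  75.9] F [-0.   2.   3.4] w 17.5 | rot [ 0.0005 -0.0004 -0.0004] shift(after turn) [-0.2  0.3 -0.1]
40 [706.4 237.   40. ] [698.8 131.3  40. ] 106.05828330511144
43 [705.7 236.8  43. ] [698.2 131.9  43. ] 105.10988482507217
46 [705.1 236.5  46. ] [697.6 132.6  46. ] 104.16148634503291
```

View pics/c10.png

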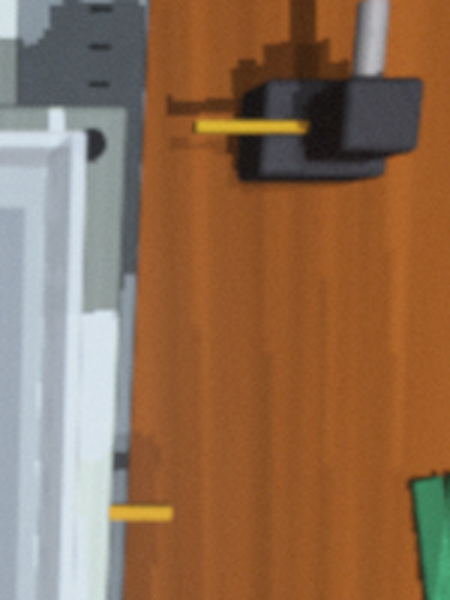

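View pics/c11.png

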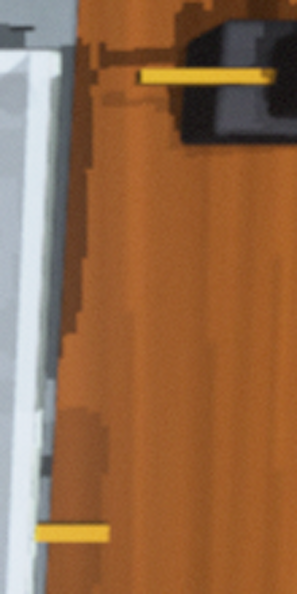

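```bash
python3 - <<'E'
from h import *
w1,w14,w15,S=load('w1'),load('w14'),load('w15'),load('s16')
M=[(w1,c((617,213),4.5,240,260)),(w14,c((140,75.5),2.7,380,60)),(w15,c((195,127),3,340,60))]
P=[(w1,c((137,228),4.5,240,260)),(w14,c((109,533),2.7,380,60)),(w15,c((172,513),3,340,60)),(S,c((341,514),3.1,340,110))]
M.append((S,c((475,509),3.1,340,110)))
y=np.array([.0668,.9978])
m,r=tri(M);p,r2=tri(P);print(m,r,p,r2,y@(m-p)[:2])
m,r=tri(M[:3]);p,r2=tri(P[:3]);print(m,r,p,r2,y@(m-p)[:2])
a=S['pixels'];cv2.imwrite('pics/c12.png',cv2.resize(a[250:310,430:540],None,fx=6,fy=6,interpolation=cv2.INTER_CUBIC))
E
```

```text
[709.16790639 239.01861632  25.55187996] 1.1789562128133964 [696.92957525 133.36451214  45.56709657] 1.2014276332792844 106.23918566643104
[708.87934912 238.75666637  25.95353624] 0.7467042349286228 [697.03734877 132.8532419   44.47000416] 0.30428112211571023 106.46148255713854
```

View pics/c12.png

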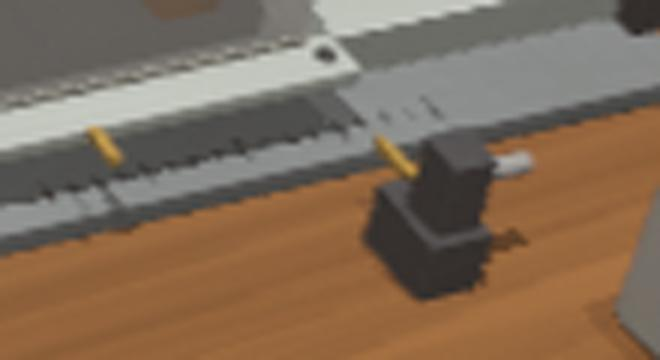

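Request:
jog_arm([
  [0, 0, 0, 3, 0, 0, 1],
  [0, 0, 0, 6, 0, 0, 1],
  [0, 0, 0, 9, 0, 0, 1],
  [0, 0, 0, 11, 0, 0, 1],
  [0, 0, 0, 12, 0, 0, 1],
  [0, 0, 0, 12, 0, 0, 1],
  [0, 0, 0, 12, 0, 0, 1],
  [0, 0, 0, 12, 0, 0, 1],
  [0, 0, 0, 11, 0, 0, 1],
  [0, 0, 0, 9, 0, 0, 1],
  [0, 0, 0, 6, 0, 0, 1],
  [0, 0, 0, 3, 0, 0, 1],
])

```text
time: 44.1
eef_pos: [547.0, 319.2, 242.9]
tcp_rot: [[0.066, 0.998, 0.001], [0.998, -0.066, -0.001], [-0.001, 0.001, -1.0]]
wrist_force: [-0.2, -2.9, 5.9]
gripper_width: 17.2
```

Request:
jog_arm([
  [0, 0, 0, 0, 0, 0, 1],
  [0, 0, 0, 0, 0, 0, 1],
  [0, 0, 0, 0, 0, 0, 1],
])

```text
time: 44.48
eef_pos: [547.0, 319.3, 242.9]
tcp_rot: [[0.067, 0.998, 0.001], [0.998, -0.067, 0.001], [0.001, 0.001, -1.0]]
wrist_force: [0.6, -0.3, 6.0]
gripper_width: 17.8
```

```bash
python3 - <<'E'
from h import *
go([539.7+106.4*.0668,213.5+106.4*.9978,76],86.2)
s=snap('scene','s20');snap('wrist','w20')
cv2.imwrite('pics/c9.png',cv2.resize(s['pixels'][130:320,340:560],None,fx=3.1,fy=3.1,interpolation=cv2.INTER_CUBIC))
cv2.imwrite('pics/c12.png',cv2.resize(s['pixels'][250:310,430:540],None,fx=6,fy=6,interpolation=cv2.INTER_CUBIC))
E
```

```text
t 44.48 head 86.2 grasp [547.1 319.4  75.9] F [ 0.6 -0.3  6. ] w 17.8 | rot [ 0.001  -0.0008 -0.0006] shift(after turn) [ 0.3 -0.2 -0.1]
```

View pics/c9.png

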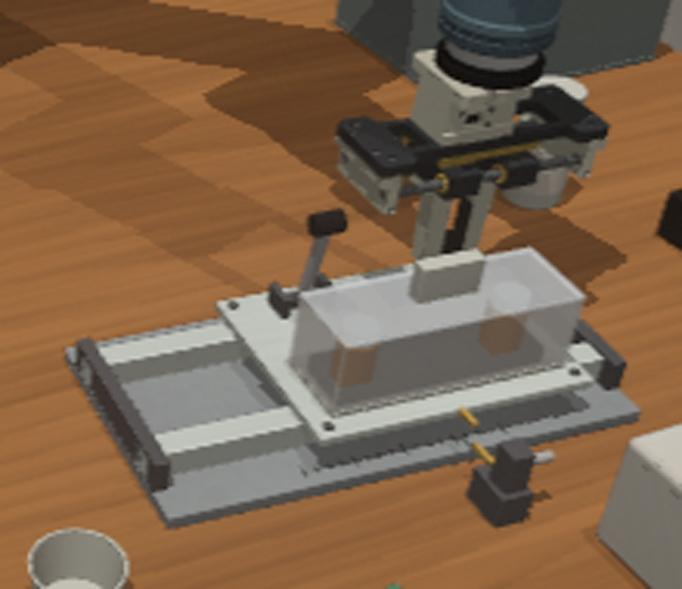

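View pics/c12.png

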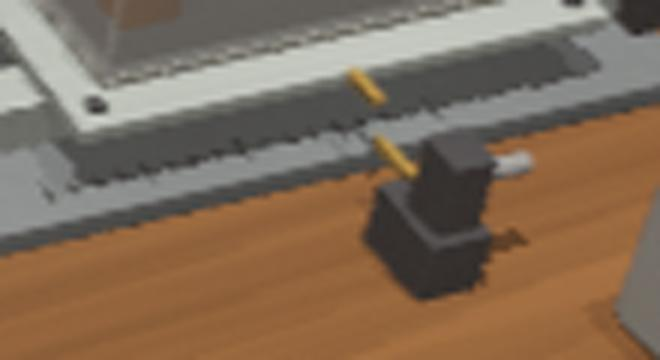

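View pics/w20.png

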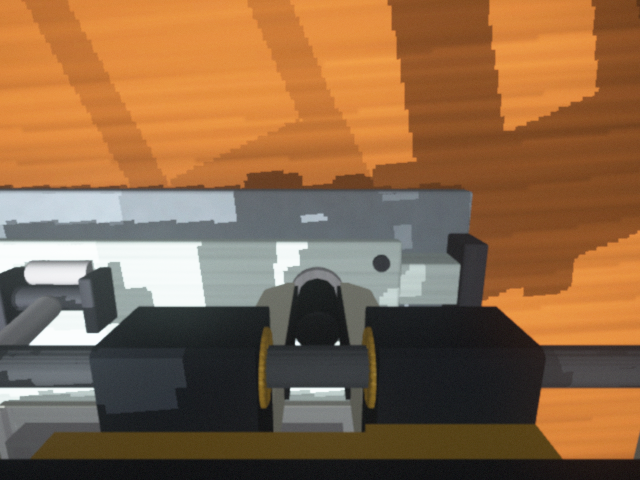

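Request:
jog_arm([
  [0, 0, 0, 0, 0, 0, 0.5],
  [0, 0, 0, 0, 0, 0, 0.5],
  [0, 0, 0, 0, 0, 0, 0.5],
  [0, 0, 0, 0, 0, 0, 0.5],
  [0, 0, 0, 0, 0, -20, 0.5],
  [0, 0, 0, 0, 0, -50, 0.5],
  [0, 0, 0, 0, 0, -50, 0.5],
  [0, 0, 0, -18, 33, -30, 0.5],
  [0, 0, 0, -18, 40, 0, 0.5],
  [0, 0, 0, -18, 40, 0, 0.5],
  [0, 0, 0, -18, 40, 0, 0.5],
  [0, 0, 0, -18, 0, 0, 0.5],
])

```text
time: 46.08
eef_pos: [695.4, 217.4, 390.6]
tcp_rot: [[0.068, 0.998, -0.001], [0.998, -0.068, -0.0], [-0.001, -0.001, -1.0]]
wrist_force: [-0.5, -0.3, -0.2]
gripper_width: 46.5
```

Request:
jog_arm([
  [0, 0, 0, 0, 0, 0, 0.5],
  [0, 0, 0, 0, 0, 0, 0.5],
  [0, 0, 0, 0, 0, 0, 0.5],
])

```text
time: 46.45
eef_pos: [692.5, 220.3, 393.3]
tcp_rot: [[0.065, 0.998, 0.001], [0.998, -0.065, 0.0], [0.0, 0.001, -1.0]]
wrist_force: [0.1, -0.2, 0.4]
gripper_width: 46.4
```

```bash
python3 - <<'E'
from h import *
go([700,239,230],86.2)
s=snap('wrist','w21')
cv2.imwrite('pics/c12.png',cv2.resize(s['pixels'][210:330,240:390],None,fx=5,fy=5,interpolation=cv2.INTER_CUBIC))
E
```

```text
t 46.45 head 86.3 grasp [692.6 220.4 226.3] F [ 0.1 -0.2  0.4] w 46.4 | rot [ 0.0006 -0.0004  0.001 ] shift(after turn) [19.1  6.2 -3.7]
```

View pics/w21.png

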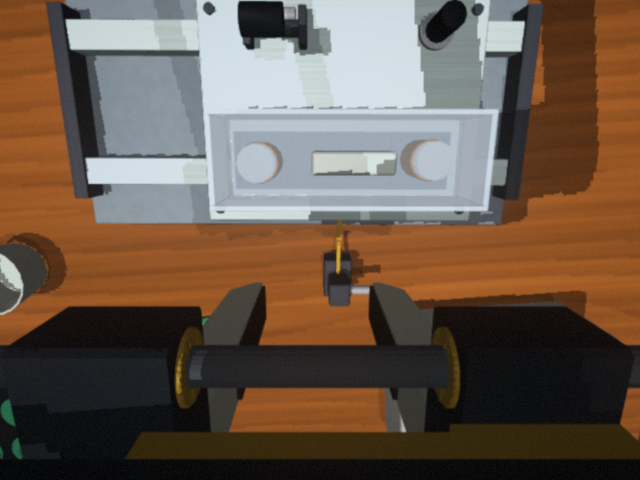

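View pics/c12.png

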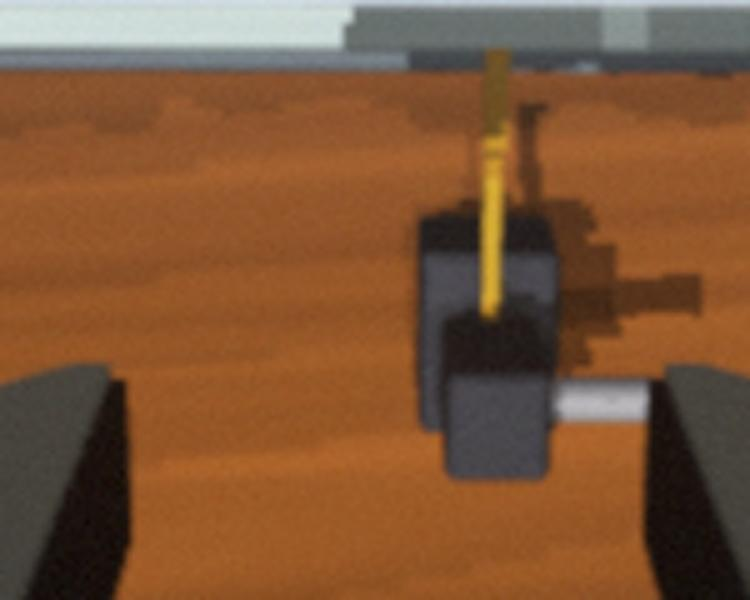

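```bash
python3 - <<'E'
from h import *
W=load('w21');y=np.array([.0668,.9978])
p=c((497,150),5,240,210);m=c((492.5,158),5,240,210)
P=atz(W,p,45);M=atz(W,m,26);print(P,M,y@(M-P)[:2])
# knob
print(atz(W,(262,20),128))
go([557+106*.0668,92.9+106*.998,127.7],86.2)
E
```

```text
[703.91242653 238.36967184  45.        ] [709.96043802 238.26241843  26.        ] 0.29698971480858033
[555.1408796  198.54162982 128.        ]
t 46.50 head 86.3 grasp [692.7 220.3 226.2] F [-0.1 -0.7  0.1] w 46.3 | rot [ 0.0005 -0.0003  0.001 ] shift(after turn) [ -30.1 -126.8   98.5]
```

Request:
jog_arm([
  [0, 0, 0, -10, -42, 0, 0.4],
  [0, 0, 0, -10, -42, 0, 0.4],
  [0, 0, 0, -10, -43, 0, 0.4],
  [0, 0, 0, 0, 0, 30, 0.4],
  [0, 0, 0, 0, 0, 15, 0.4],
  [0, 0, 0, 0, 0, 0, 0.4],
  [0, 0, 0, 0, 0, 0, 0.4],
  [0, 0, 0, 0, 0, 0, 0.4],
])

```text
time: 47.5
eef_pos: [565.3, 197.7, 348.2]
tcp_rot: [[0.067, 0.998, 0.001], [0.998, -0.067, 0.0], [0.0, 0.001, -1.0]]
wrist_force: [0.2, -0.8, -0.2]
gripper_width: 55.6
```

```bash
python3 - <<'E'
from h import *
go([557+106*.0668,92.9+106*.998,127.7],86.2)
s=snap('wrist','w22')
E
```

```text
t 47.50 head 86.2 grasp [565.5 197.8 181.2] F [ 0.2 -0.8 -0.2] w 55.6 | rot [ 0.0013 -0.0003 -0.0005] shift(after turn) [ 0.9 -1.2 53.5]
```

View pics/w22.png

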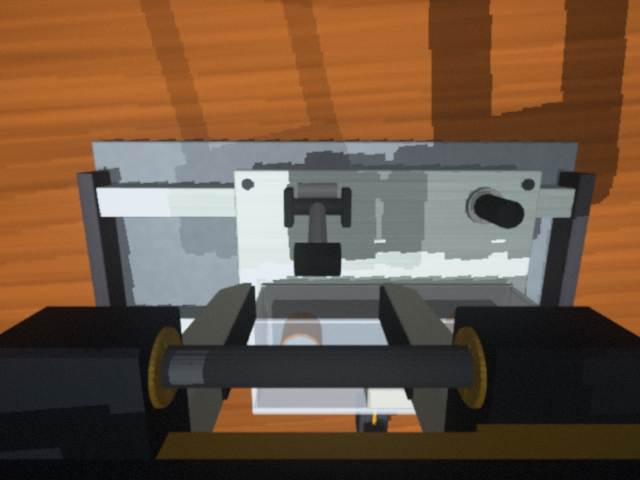

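Request:
jog_arm([
  [0, 0, 0, 0.9, -1.2, 25, 0.4],
  [0, 0, 0, 0, 0, 20, 0.4],
  [0, 0, 0, 0, 0, 8, 0.4],
  [0, 0, 0, 0, 0, 0, 0.4],
  [0, 0, 0, 0, 0, 0, 0.4],
  [0, 0, 0, 0, 0, 0, 1],
  [0, 0, 0, 0, 0, 0, 1],
  [0, 0, 0, 0, 0, 0, 1],
  [0, 0, 0, 0, 0, 0, 1],
  [0, 0, 0, 0, 0, 0, 1],
  [0, 0, 0, 0, 0, 0, 1],
  [0, 0, 0, 0, 0, 0, 1],
], force=30)

```text
time: 49.05
eef_pos: [563.5, 198.6, 294.7]
tcp_rot: [[0.067, 0.998, 0.0], [0.998, -0.067, -0.0], [-0.0, 0.0, -1.0]]
wrist_force: [-0.1, -0.6, 2.9]
gripper_width: 23.8
```

Request:
jog_arm([
  [0, 0, 0, 0, -7.7, -2, 1],
  [0, 0, 0, 0, -7.9, -1.2, 1],
  [0, 0, 0, 0, -8, -0.4, 1],
  [0, 0, 0, 0, -8, 0.4, 1],
  [0, 0, 0, 0, -7.9, 1.2, 1],
  [0, 0, 0, 0, -7.8, 2, 1],
  [0, 0, 0, 0, -7.5, 2.8, 1],
  [0, 0, 0, 0, -7.2, 3.4, 1],
  [0, 0, 0, 0, 0, 0, 1],
  [0, 0, 0, 0, 0, 0, 1],
])

```text
time: 50.3
eef_pos: [500.9, 202.9, 288.5]
tcp_rot: [[0.067, 0.998, -0.002], [0.998, -0.067, 0.0], [-0.0, -0.002, -1.0]]
wrist_force: [-1.6, -0.9, 5.9]
gripper_width: 23.5
```

```bash
python3 - <<'E'
from h import *
k=np.array([474.6+106*.0668,98.4+106*.998,106.8])
go(k,86.2)
E
```

```text
t 50.30 head 86.2 grasp [500.5 202.9 121.5] F [-1.6 -0.9  5.9] w 23.5 | rot [-0.0022  0.0001 -0.0003] shift(after turn) [ -0.  -19.2  14.7]
```

Request:
jog_arm([
  [0, 0, 0, 0, -3.4, 2.1, 1],
  [0, 0, 0, 0, -3.4, 2.1, 1],
  [0, 0, 0, 0, -3.2, 2.3, 1],
  [0, 0, 0, 0, -3.1, 2.5, 1],
  [0, 0, 0, 0, -3.0, 2.7, 1],
  [0, 0, 0, 0, -2.9, 2.9, 1],
  [0, 0, 0, 0, 0, 0, 1],
  [0, 0, 0, 0, 0, 0, 1],
], force=45)

```text
time: 51.3
eef_pos: [482.7, 204.3, 274.8]
tcp_rot: [[0.067, 0.998, 0.001], [0.998, -0.067, 0.001], [0.001, 0.001, -1.0]]
wrist_force: [-1.2, -0.3, 10.1]
gripper_width: 23.6
```

```bash
python3 - <<'E'
from h import *
k=np.array([474.6+106*.0668,98.4+106*.998,106.8])
go(k,86.2)
E
```

```text
t 51.30 head 86.2 grasp [482.8 204.4 107.8] F [-1.2 -0.3 10.1] w 23.6 | rot [ 0.0006 -0.0006 -0.0004] shift(after turn) [-0.2 -1.   1. ]
```

Request:
jog_arm([
  [0, 0, 0, 0, -1.2, 1.2, 1],
  [0, 0, 0, 0, 0, 0, 1],
  [0, 0, 0, 0, 0, 0, 1],
])

```text
time: 51.68
eef_pos: [481.9, 204.4, 274.1]
tcp_rot: [[0.067, 0.998, 0.002], [0.998, -0.067, 0.001], [0.001, 0.002, -1.0]]
wrist_force: [-1.2, -1.4, 13.9]
gripper_width: 23.4
```

Request:
jog_arm([
  [0, 0, 0, 0, -1, 1, 1],
  [0, 0, 0, 0, 0, 0, 1],
  [0, 0, 0, 0, 0, 0, 1],
])

```text
time: 52.05
eef_pos: [480.8, 204.5, 272.9]
tcp_rot: [[0.067, 0.998, 0.002], [0.998, -0.067, 0.001], [0.001, 0.002, -1.0]]
wrist_force: [-1.2, -0.7, 12.0]
gripper_width: 23.8
```

Request:
jog_arm([
  [0, 0, 0, 0, -1, 1, 1],
  [0, 0, 0, 0, 0, 0, 1],
  [0, 0, 0, 0, 0, 0, 1],
])

```text
time: 52.42
eef_pos: [480.0, 204.5, 272.2]
tcp_rot: [[0.067, 0.998, 0.002], [0.998, -0.067, 0.001], [0.001, 0.002, -1.0]]
wrist_force: [0.6, -1.7, 13.0]
gripper_width: 23.3
```

Request:
jog_arm([
  [0, 0, 0, 0, -1, 1, 1],
  [0, 0, 0, 0, 0, 0, 1],
  [0, 0, 0, 0, 0, 0, 1],
])

```text
time: 52.8
eef_pos: [478.9, 204.6, 271.0]
tcp_rot: [[0.067, 0.998, 0.002], [0.998, -0.067, 0.001], [0.001, 0.002, -1.0]]
wrist_force: [-0.3, -1.2, 11.1]
gripper_width: 23.7
```

Request:
jog_arm([
  [0, 0, 0, 0, 0, 0, 0.5],
  [0, 0, 0, 0, 0, 0, 0.5],
  [0, 0, 0, 0, 0, 0, 0.5],
  [0, 0, 0, 0, 0, 0, 0.5],
  [0, 0, 0, 0, 0, -20, 0.4],
  [0, 0, 0, 0, 0, -44, 0.4],
  [0, 0, 0, 0, 0, 0, 0.4],
  [0, 0, 0, 0, 0, 0, 0.3],
])

```text
time: 53.8
eef_pos: [478.2, 204.3, 333.0]
tcp_rot: [[0.067, 0.998, -0.001], [0.998, -0.067, -0.0], [-0.0, -0.001, -1.0]]
wrist_force: [0.2, -0.0, -0.5]
gripper_width: 61.8
```

```bash
python3 - <<'E'
from h import *
k=np.array([475+106*.0668,98.4+106*.998,107])
go(k,86.2)
snap('wrist','w23')
s=snap('scene','s23')
cv2.imwrite('pics/c9.png',cv2.resize(s['pixels'][110:300,340:560],None,fx=3.1,fy=3.1,interpolation=cv2.INTER_CUBIC))
E
```

```text
t 53.80 head 86.2 grasp [478.1 204.3 166. ] F [ 0.2 -0.  -0.5] w 61.8 | rot [-0.0006  0.0001 -0.0005] shift(after turn) [ 0.1  3.9 59. ]
```

View pics/w23.png

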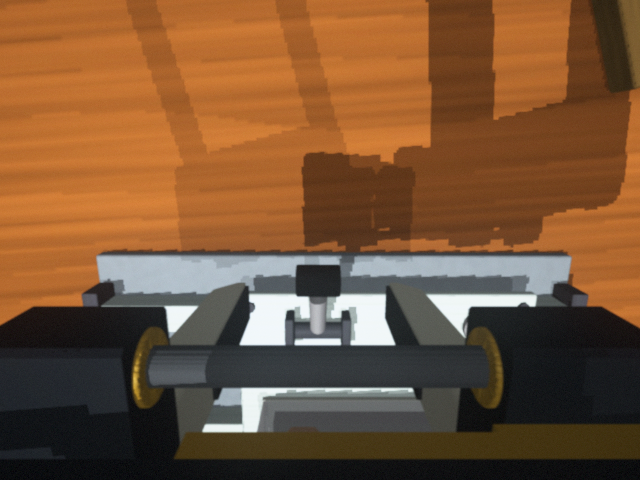

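View pics/c9.png

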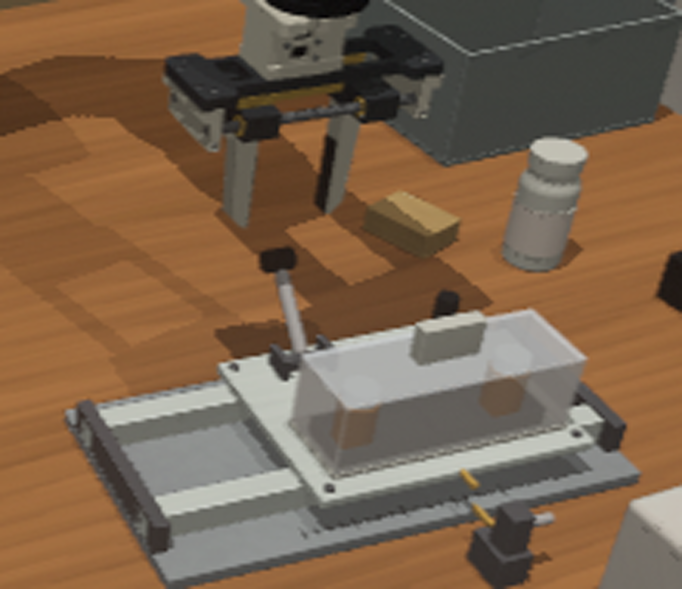

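```bash
python3 - <<'E'
from h import *
W=load('w23');S=load('s23');S0=load('s16');W0=load('w16')
for n,w,s,b in (('now',W,S,(588,700)),('then',W0,S0,(0,0))):
    pass
k=lambda *p:c(p,3.1,340,110)
P1=tri([(W,(318.5,280)),(S,k(277,259.5))]);print(P1)
P0=tri([(W0,(315.5,268)),(S0,k(151,283))]);print(P0)
y=np.array([.0668,.9978]);d=P1[0]-P0[0];print(d,y@d[:2],np.array([.9978,-.0668])@d[:2])
for im,f,cx,cy in ((W,'a',318,280),(W0,'b',315,268)):
    cv2.imwrite('pics/k%s.png'%f,cv2.resize(im['pixels'][cy-35:cy+75,cx-60:cx+60],None,fx=5,fy=5,interpolation=cv2.INTER_CUBIC))
a=cv2.resize(S['pixels'][180:240,400:460],None,fx=6,fy=6,interpolation=cv2.INTER_CUBIC);b=cv2.resize(S0['pixels'][185:245,362:422],None,fx=6,fy=6,interpolation=cv2.INTER_CUBIC)
cv2.imwrite('pics/ks.png',np.hstack([a,b]))
E
```

```text
(array([481.64512233, 204.73698205, 107.17103579]), np.float64(0.0581639989197608))
(array([475.00476733,  98.57166214, 107.05806252]), np.float64(0.2672774813955076))
[  6.64035501 106.16531991   0.11297328] 106.37533192449953 -0.46609714621891923
```

View pics/ka.png

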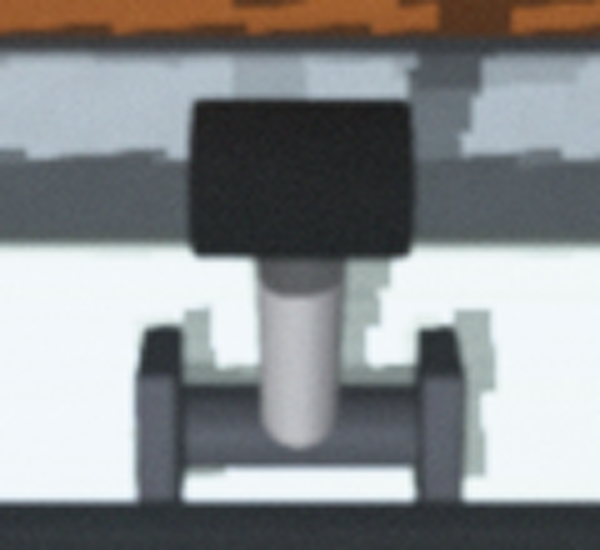

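View pics/kb.png

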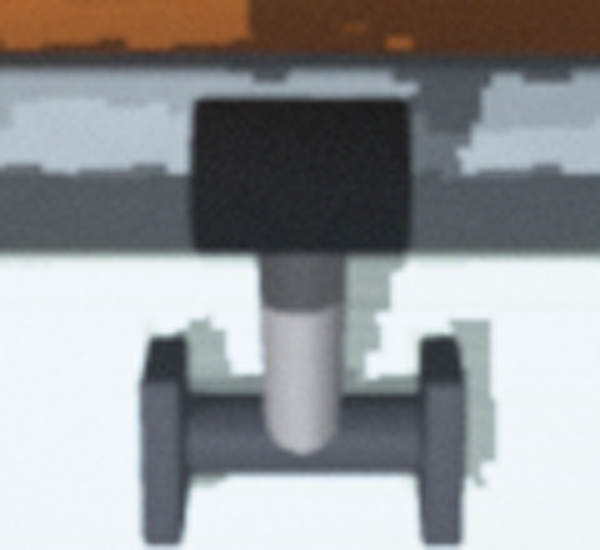

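View pics/ks.png

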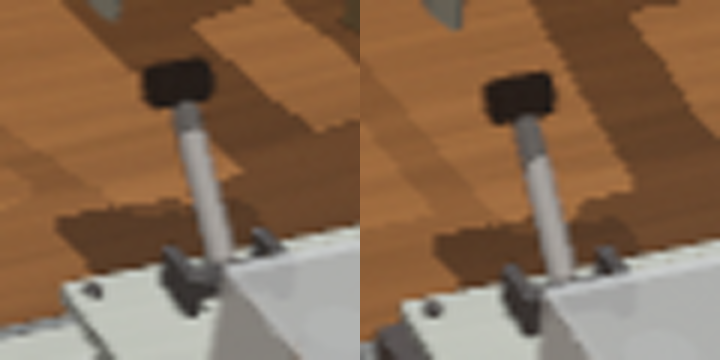

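Request:
jog_arm([
  [0, 0, 0, 0.1, 3, 0, 1],
  [0, 0, 0, 0, 0, 0, 1],
  [0, 0, 0, 0, 0, 0, 1],
  [0, 0, 0, 0, 0, 0, 1],
  [0, 0, 0, 0, 0, 0, 1],
  [0, 0, 0, 0, 0, 0, 1],
  [0, 0, 0, 0, 0, 0, 1],
  [0, 0, 0, 0, 0, 15, 1],
  [0, 0, 0, 0, 0, 12, 1],
  [0, 0, 0, 0, 0, 0, 1],
  [0, 0, 0, 0, 0, 0, 1],
  [0, 0, 0, 0, 0, 0, 1],
], force=20)

```text
time: 55.4
eef_pos: [481.7, 204.3, 306.8]
tcp_rot: [[0.067, 0.998, 0.001], [0.998, -0.067, 0.0], [0.0, 0.001, -1.0]]
wrist_force: [0.6, -0.2, -0.3]
gripper_width: 0.4
```

Request:
jog_arm([
  [0, 0, 0, 0, 0, 2, 1],
  [0, 0, 0, 0, 0, 0, 1],
  [0, 0, 0, 0, 0, 0, 1],
])

```text
time: 55.78
eef_pos: [481.5, 204.3, 304.6]
tcp_rot: [[0.067, 0.998, 0.0], [0.998, -0.067, -0.0], [0.0, 0.0, -1.0]]
wrist_force: [-0.1, 0.4, 0.2]
gripper_width: 0.9
```

Tips at z≈118.6; knob top should be ≈116.

Request:
jog_arm([
  [0, 0, 0, 0, 0, 2, 1],
  [0, 0, 0, 0, 0, 0, 1],
  [0, 0, 0, 0, 0, 0, 1],
])

```text
time: 56.15
eef_pos: [481.6, 204.3, 303.1]
tcp_rot: [[0.067, 0.998, 0.001], [0.998, -0.067, 0.0], [0.0, 0.001, -1.0]]
wrist_force: [-1.6, -1.5, 7.0]
gripper_width: 0.7
```

Request:
jog_arm([
  [0, 0, 0, 0, 0, 1, 1],
  [0, 0, 0, 0, 0, 0, 1],
  [0, 0, 0, 0, 0, 0, 1],
])

```text
time: 56.52
eef_pos: [481.5, 204.3, 303.0]
tcp_rot: [[0.067, 0.998, 0.001], [0.998, -0.067, 0.0], [0.0, 0.001, -1.0]]
wrist_force: [-3.7, -1.1, 11.8]
gripper_width: 0.5
```

Request:
jog_arm([
  [0, 0, 0, 0, 0, 1, 1],
  [0, 0, 0, 0, 0, 0, 1],
  [0, 0, 0, 0, 0, 0, 1],
])

```text
time: 56.9
eef_pos: [481.4, 204.3, 302.8]
tcp_rot: [[0.066, 0.998, 0.002], [0.998, -0.066, 0.0], [0.0, 0.002, -1.0]]
wrist_force: [-5.5, -1.3, 17.0]
gripper_width: 0.5
```

Request:
jog_arm([
  [0, 0, 0, 0, 0, 1, 1],
  [0, 0, 0, 0, 0, 0.5, 1],
  [0, 0, 0, 0, 0, 0, 1],
])

```text
time: 57.28
eef_pos: [481.3, 204.4, 302.6]
tcp_rot: [[0.066, 0.998, 0.002], [0.998, -0.066, 0.0], [0.0, 0.002, -1.0]]
wrist_force: [-10.0, -2.7, 28.0]
gripper_width: 0.6
```

Request:
jog_arm([
  [0, 0, 0, 0, 0, -10, 1],
  [0, 0, 0, 0, 0, -40, 1],
  [0, 0, 0, 0, 0, -50, 1],
  [0, 0, 0, -10, 40, -30, 0.5],
  [0, 0, 0, 0, 50, 0, 0.5],
  [0, 0, 0, 0, 50, 0, 0.5],
  [0, 0, 0, 20, 50, 0, 0.5],
  [0, 0, 0, 20, 30, 0, 0.5],
  [0, 0, 0, 0, 0, 0, 0.5],
  [0, 0, 0, 0, 0, 0, 0.5],
  [0, 0, 0, 0, 0, 0, 0.5],
])

```text
time: 58.65
eef_pos: [702.2, 219.2, 429.7]
tcp_rot: [[0.067, 0.998, 0.0], [0.998, -0.067, -0.0], [-0.0, 0.0, -1.0]]
wrist_force: [-0.0, -0.1, 0.2]
gripper_width: 46.6
```

```bash
python3 - <<'E'
from h import *
go([700,239,230],86.2)
s=snap('wrist','w24');snap('scene','s24');snap('top','t24')
cv2.imwrite('pics/c12.png',cv2.resize(s['pixels'][190:310,250:400],None,fx=5,fy=5,interpolation=cv2.INTER_CUBIC))
E
```

```text
t 58.65 head 86.2 grasp [702.2 219.2 262.7] F [-0.  -0.1  0.2] w 46.6 | rot [ 0.0002  0.0001 -0.0006] shift(after turn) [19.6 -3.5 32.7]
```

View pics/w24.png

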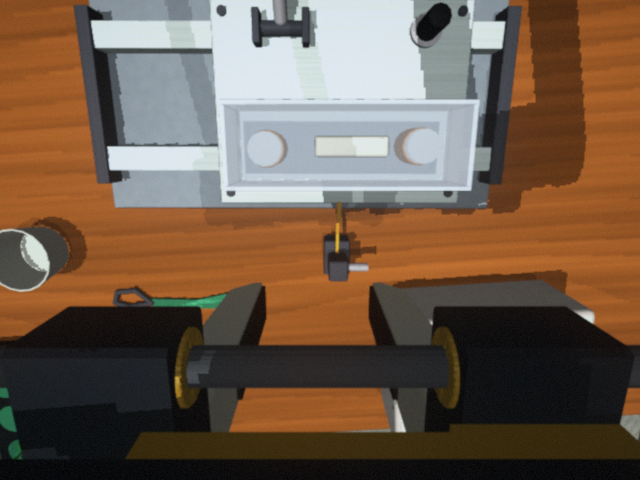

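View pics/c12.png

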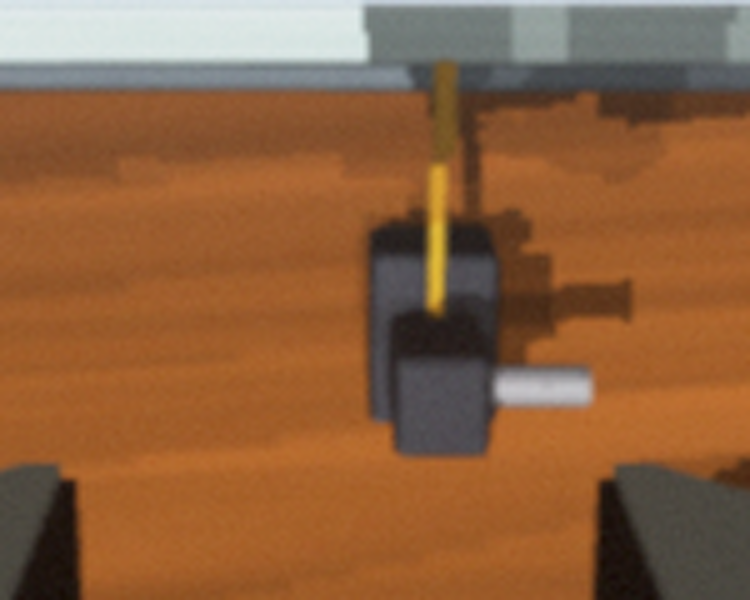

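View pics/s24.png

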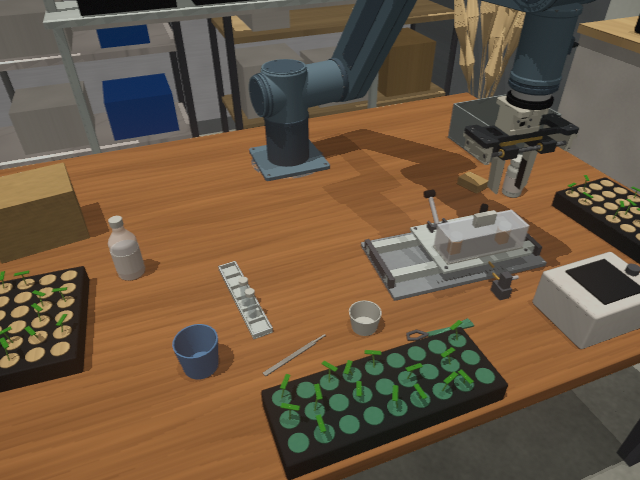

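```bash
python3 - <<'E'
from h import *
W=load('w24');y=np.array([.0668,.9978])
for zp,zm in ((45,26),(44,28)):
  P=atz(W,c((445.5,155),5,250,190),zp);M=atz(W,c((438.5,165),5,250,190),zm);print(P,M,y@(M-P)[:2])
E
```

```text
[704.02766547 239.1656342   45.        ] [709.59135284 238.47921351  26.        ] -0.31325624675160624
[704.21983321 239.20775727  44.        ] [709.19702173 238.40273788  28.        ] -0.47077215081633744
```

Within about 0.5 mm of the mark. Handing in.

```bash
python3 - <<'E'
from h import *
print(ctrl.sign_off())
E
```

```text
the job is handed in; nothing more can be done
None
```

The job is done and handed in, finishing at about 59 s of the 210 s allowed.

- **Jars:** only two jars were in the rack. Both now stand upright in the tray's two end compartments.
- **Hood:** it stands flat on the deck over the tray. It made contact at the height expected for a flat fit, and the carriage was still clamped at that point.
- **Carriage:** I swung the lever up, slid the carriage 106 mm by its post, then folded the lever down again. The last picture puts the pointer 0.3 to 0.5 mm from the mark.
- **Lever:** while I folded it, the gripper pads slipped about 3 mm past the knob. Pictures then showed the knob within 0.5 mm of its original locked position relative to the carriage. A further push of up to 28 N down on it moved it by no more than about half a millimetre.
- **Bystanders:** the tubes, cup and bottle look unmoved in the last picture, and the gripper is clear of everything.

The fixed top camera read 3 to 5 mm off the other two, so I worked from the wrist and scene cameras. My first reading of the mark, 105 mm, assumed its tip was at the pointer's height. Several views placed it about 19 mm lower, which gave the 106 mm I used.

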